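# Close up the bench incubator

## Robot

A 7-joint arm with a two-finger parallel gripper is mounted at the origin on the work surface. World frame = base frame: x ahead of the robot, y to its left, z up, the work surface at z = 0. Lengths are in m, angles in rad, forces in N, time in s.
With the tool pointing down it reaches from about 0.35 to 0.9 m from the base axis. Payload 8.1 kg.
Tool frame: the origin (TCP) lies midway between the tips of the shut fingers; the grasp point (between the pads) lies 19 mm behind it; z points along the fingers, y is the direction in which the jaws open and shut (so a half turn about z gives the same grasp; the last joint's range is limited). The gripper opens to 92 mm and grips with 3 to 60 N. Pads are 19 mm wide; open, the fingers measure 130 mm over their backs; the gripper's body (75 mm by 190 mm) begins 47 mm behind the grasp point.
Start: joints at [1.246, 0.434, 0.025, 1.573, -0.012, 1.134, -0.075], TCP at [0.137, -0.61, 0.227] pointing down, gripper open.
Joint ranges: [-2.62, 2.62], [-0.44, 2.09], [-1.27, 1.32], [0.08, 2.57], [-1.32, 4.46], [0.12, 2], [-2.74, 2.74]. Speed limits (rad/s): [2.22, 2.22, 3.01, 3.01, 3.14, 3.14, 3.14].

## Interface

Orientations are given as a rotation vector (axis times angle).
In Python, from cell import monitor, get_image, get_calibration, workorder, look_for, masks_of gives the robot as it stands.
- The arm moves only by the shell command python3 -m crank 'ROWS' [FORCE]. ROWS is JSON, a list of rows, each a list of 3 entries, a list of its own where there are three numbers: the shift along the tool's x, y, z in cm, then the turn about the tool's z in degrees, then the closure in counts, from 0 (fully open) to 255 (shut). A call has 1 to 5 rows; each row shifts and turns the commanded pose from where the row before left it, along the tool's axes as they then stand; what a row does not reach is not made up. A row lasts 1/10 s, in which the tool goes at most 50 mm and 8.59 degrees, less where a joint would pass 70% of its speed; a pose out of reach is approached as far as the arm can. A call with a gripper value outside its range is refused whole. The fingers move at their own pace and stop on an object; FORCE is the grip in N (left out, the last holds). Time passes only in rows, so rows that do not move let the fingers close. It gives the time, the measured TCP pose, the force and the opening at its end, in the units of the state.
- monitor.observe(): the state, without advancing time (a new reading comes with each control period).
- get_image(name): name is "scene" or "top" or "wrist"; returns (picture, depth): 480x640x3 uint8, red, green, blue; 480x640 float32, m along the optical axis (not along the pixel's ray), 0 where there is no reading.
- get_calibration(name): a dict with "fx", "fy", "cx", "cy" (pixels), "R" (3x3) and "t" (3): a world point X has camera coordinates R X + t. Camera axes: x right, y down, z forward; pixel columns grow to the right and rows downward; lengths in m; the calibration is good to about 2 mm. A picture is of the moment at which its call begins: read the wrist's pose just before it. get_calibration takes no time and is no camera call; for the wrist camera it gives the pose at the moment of the call.
- workorder.sign_off(): hands the job in, once; it reports no verdict.
Trained networks look in the newest picture that a camera, given by its name, has taken for a name from the list of things; names that differ only in an ending like _2 or _b are one class to them, and where a whole thing is asked for, a point or a joint stands for the part that bears it (a point fixed in the world has none). Each returns a list of dicts, best first, with "score" (0 to 1); they miss things now and then, are a little off and sometimes report something else, mostly with a low value. They report only what shows in the picture. A call takes as long as a camera call. They do not tell look-alikes from the thing itself.
- look_for(label, camera): "location" ([x, y, z] in m, in world coordinates, good to about 4 mm: the middle of the surface that is visible of it).
- masks_of(label, camera): "region" (480x640 bool, what is visible of it).
The state is a dict: "clock": time; "joints": joint angles; "dq": joint speeds; "joint_efforts": joint torques, N m; "position": TCP position; "ee_rot": TCP orientation; "force": force on the tool from outside, world axes, zero at the start; "ft_torque": the same for the moment, N m; "width": opening from 0.0 (shut) to 1.0 (fully open).
Only numpy, scipy, OpenCV 4.12 (cv2) and the standard library are available. Lean on these libraries where they do the work, as an engineer would, in place of code of your own. Each camera call takes 0.05 s, during which the arm holds its last target.

## Task

The small incubator's door was lifted off for cleaning and leans against the block heater. Push the incubator's loaded tray fully home without tipping what stands on it, then lower the door onto its two hinge pins until it sits right down on both, and swing it fully shut. Do not drop or slam the door, and leave the other things on the bench where they are.

Things in the scene. Friction and masses are not known exactly. Their poses are not given: they have to be found in the camera images.
- incubator: Bench incubator, white, fixed, 240 deep (x), 260 wide (y), 230 high; origin at the centre of its underside; its open front is the plane x = -120 mm of its frame and faces the robot. Opening 200 wide, from 62 to 205 mm high. Two runners inside carry the tray's underside at 110 mm; guides 7 mm above them keep its edges down.
- opening (a point): Middle of the tray's way in: centre of the incubator's front plane, 114 mm high. Axes as the incubator's.
- pin_low (a point): Lower hinge pin of the incubator, upright, beside the opening on the front's left (+y) side, 10 mm in front of the front plane. Point: on the pin's axis at its foot, on the lug the socket comes down on, 72 mm high. Pin 8 mm in diameter, 20 mm tall, its top 7 mm tapered to 2.4 mm. Lug 8 mm thick, 16 mm wide.
- pin_high (a point): Upper hinge pin, the same, straight above the lower one: foot 182 mm high, top 202 mm.
- tray: Aluminium tray, loose on the runners, 0.25 kg, 190 deep (x) x 196 wide (y), bottom plate 4 thick, origin at the centre of its underside, axes as the incubator's. Starts pulled out by 45 to 85 mm. It slides in +x until its rear edge meets the back wall; then its front lip lies 3 mm behind the incubator's front plane. It has 2 mm play on each side; sliding takes about 1 N, on slippery plastic.
- tray_front (a point): Middle of the outer (robot-side) face of the tray's front lip, 16 mm above the tray's underside. The lip is 4 thick, 170 wide, and stands from the tray's underside up to 29 mm.
- tray_rack: Rack of capped tubes standing loose on the tray, 80 x 116 mm, 48 high, 0.16 kg; origin at the centre of its underside, z up.
- tray_bottle: Small capped bottle standing loose on the tray, 36 in diameter, 62 high, 0.06 kg; origin at the centre of its underside, z up.
- door: Incubator door: white frame, clear pane, 12 thick (x), 226 wide (y), 160 high (z), about 0.36 kg. Origin mid lower edge, mid thickness; z up the door, outer face x = -6, hinge side +y. Shut and seated, its axes are the incubator's, its origin 10 mm in front of the front plane, 58 mm high. It opens towards the robot without a stop and stays where left. Starts leaning, see door_top, door_edge.
- socket_low (a point): Mouth (lower end) of the lower of the door's two tubular hinge sockets, which share one upright axis at x = 0, y = +128 mm of the door; 14 mm above the lower edge. Tube 22 long, open at both ends, bore 10 mm, outside 15.6 mm. Axes as the door's.
- socket_high (a point): Mouth of the door's upper socket, 124 mm above the lower edge; otherwise the same.
- door_top (a point): Middle of the door's top edge (160 mm above its lower edge), a good place to grip; axes as the door's. At the start the door stands on the bench 25 degrees off upright, its top leaning over the heater, outer face against the heater's top edge, hinge side away from the robot; its top 40 mm stand clear above the heater.
- door_edge (a point): Middle of the door's free edge, at y = -113 mm, z = 80 mm of the door, mid thickness. Near it, on the outer face, is a bar pull at y = -95 mm, z 55 to 105 mm, standing 22 mm proud of the face; at the start it is beside the heater.
- heater: Grey dry block heater, fixed, 170 (x) x 220 (y) x 105 high, with a 100 x 120 aluminium block on top up to 117 mm, 30 mm beyond its centre in y; origin at the centre of its underside. The door leans on its -y side.
- tip_box: Closed pipette-tip box, 122 x 84 x 67 high, loose, to be left alone; origin at the centre of its underside, like the next ones.
- bench_rack: Low tube rack, 62 x 116 mm, 40 high with its tubes, loose, to be left alone.
- microplate: Lidded microplate, 86 x 128 x 14, lying loose, to be left alone.
- reagent: Amber bottle, 64 in diameter, 125 high, standing loose, to be left alone.
- jar: Clear jar with white lid, 52 in diameter, 65 high, standing loose, to be left alone.
- marker: Marker pen 140 long, 15 thick, lying loose, to be left alone.
Not all that is in view belongs to the job. What is shaped like the door but blue is not meant.

How it is judged:
By the outcome, as a careful person would: the job done as asked, in the order asked, and still so for the second after the job is handed in, with the robot touching nothing.
It also fails if it takes over 66 s, if anything falls off the work surface, if the arm or the gripper's body presses on something with over 40 N, if the wrist force passes 120 N, or if a joint passes its speed limit or range.

## Working session

There is one attempt and no reset: what is moved stays moved. The work goes in short steps, Python scripts to look and compute and a shell command to move; the robot and the scene stay as the last step left them, time stands still between calls to the robot, and variables do not carry over. Pictures are saved under pics/ and viewed, and the job is handed in when it is done.

```bash
ls; mkdir -p pics; python3 - <<'E'
from cell import monitor,get_image,get_calibration
import cv2,numpy as np
print(monitor.observe())
for n in ["scene","top","wrist"]:
    p,d=get_image(n); cv2.imwrite(f"pics/{n}0.png",p[:,:,::-1]); np.save(f"pics/{n}0.npy",d)
    c=get_calibration(n); print(n,{k:np.round(v,3).tolist() for k,v in c.items()})
E
```

```text
pics
{'clock': 0.0, 'joints': array([ 1.24641175,  0.43523952,  0.02499063,  1.57412021, -0.01163277,
        1.133983  , -0.0750975 ]), 'dq': array([-3.80815046e-04, -7.71210413e-04, -8.38392820e-05, -1.00343447e-03,
        9.56377495e-04,  2.25679283e-03,  1.80318061e-03]), 'joint_efforts': array([-1.57033101e-03, -6.67862391e+01,  9.84345339e-01, -3.14457929e+01,
       -6.04927051e-02,  4.29895695e-02,  1.57472796e-04]), 'position': array([ 0.13731098, -0.60919597,  0.22592595]), 'ee_rot': array([-3.12074638e+00, -3.47338308e-01,  4.70825250e-04]), 'force': array([ 0.04731933, -0.53513096,  0.0925282 ]), 'ft_torque': array([0.03033576, 0.00153041, 0.04659979]), 'width': 1.0019057355095549}
scene {'fx': 475.935, 'fy': 475.935, 'cx': 319.259, 'cy': 241.165, 'R': [[0.69, 0.723, -0.006], [0.565, -0.545, -0.62], [-0.451, 0.424, -0.785]], 't': [-0.373, -0.159, 1.659]}
top {'fx': 455.392, 'fy': 455.392, 'cx': 315.786, 'cy': 240.34, 'R': [[-0.004, -1.0, -0.004], [-0.999, 0.004, -0.049], [0.049, 0.004, -0.999]], 't': [0.044, 0.456, 1.131]}
wrist {'fx': 371.131, 'fy': 371.131, 'cx': 318.855, 'cy': 241.119, 'R': [[0.219, -0.976, -0.001], [-0.94, -0.212, 0.266], [-0.26, -0.057, -0.964]], 't': [-0.626, -0.034, 0.39]}
```

View pics/scene0.png

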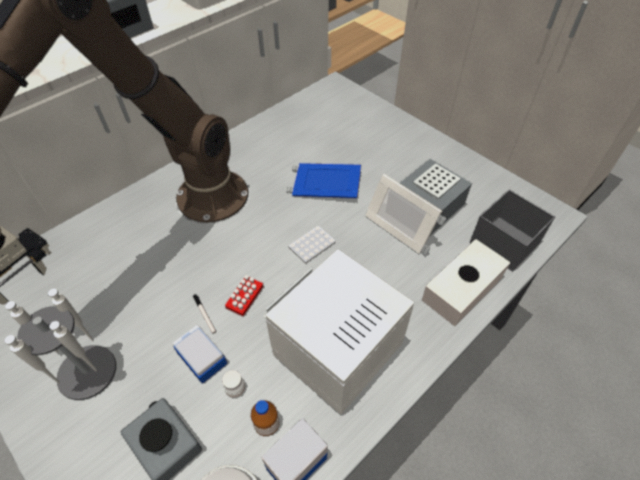

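View pics/top0.png

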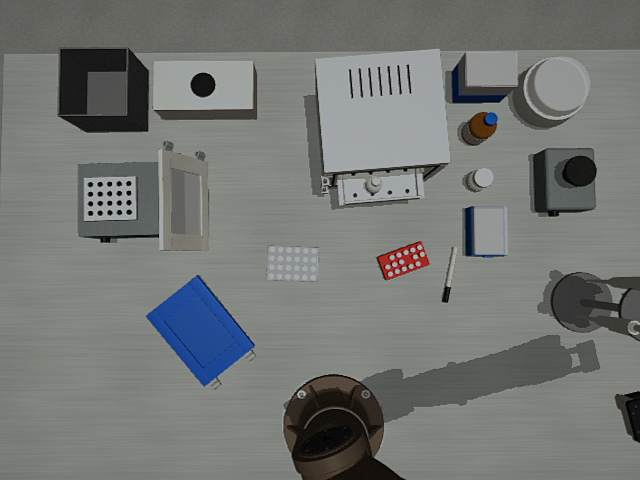

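View pics/wrist0.png

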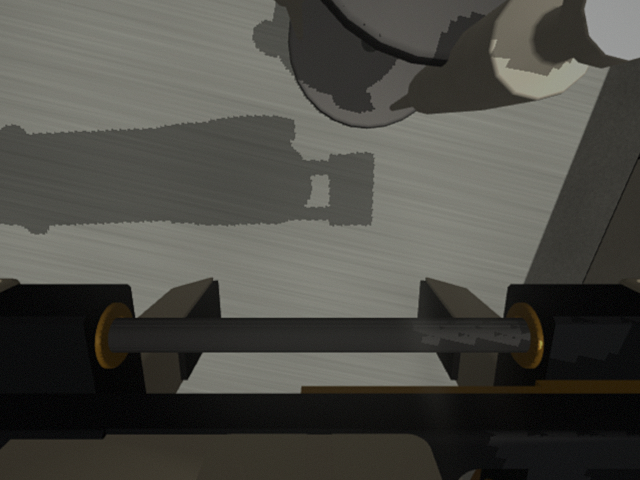

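```bash
cat > h.py <<'E'
from cell import monitor,get_image,get_calibration,look_for,masks_of
import cv2,numpy as np
from scipy.spatial.transform import Rotation as Ro
def cloud(d,c):
    v,u=np.mgrid[0:480,0:640]
    X=np.stack([(u-c['cx'])/c['fx']*d,(v-c['cy'])/c['fy']*d,d],-1)
    return (X-np.array(c['t']))@np.array(c['R'])
def proj(P,c):
    x=np.array(c['R'])@np.array(P)+np.array(c['t']); return x[:2]/x[2]*[c['fx'],c['fy']]+[c['cx'],c['cy']]
def st():
    s=monitor.observe(); R=Ro.from_rotvec(s['ee_rot']).as_matrix()
    print('t',round(s['clock'],2),'p',np.round(s['position']*1000,1),'toolx yaw',round(np.degrees(np.arctan2(R[1,0],R[0,0])),2),'zax',np.round(R[:,2],4),'F',np.round(s['force'],1),'M',np.round(s['ft_torque'],2),'w',round(s['width']*92,1),'q',np.round(s['joints'],2))
    return s,R
E
python3 - <<'E'
from h import *
st()
for cam in ["top","scene"]:
    for l in ["incubator","opening","pin_low","pin_high","tray","tray_front","tray_rack","tray_bottle","door","door_top","door_edge","socket_low","socket_high","heater"]:
        print(cam,l,[(round(r['score'],2),np.round(np.array(r['location'])*1000).tolist()) for r in look_for(l,cam)[:3]])
E
```

```text
t 0.15 p [ 137.4 -609.3  226.2] toolx yaw 12.7 zax [-4.0e-04  1.1e-03 -1.0e+00] F [0.4 0.  0.4] M [ 0.01 -0.01  0.02] w 91.8 q [ 1.25  0.44  0.02  1.57 -0.01  1.13 -0.08]
top incubator [(0.77, [709.0, -96.0, 232.0]), (0.39, [572.0, -83.0, 154.0])]
top opening [(0.68, [705.0, -95.0, 233.0])]
top pin_low [(0.82, [710.0, -95.0, 233.0]), (0.6, [547.0, 497.0, 106.0])]
top pin_high [(0.65, [705.0, -93.0, 229.0]), (0.38, [550.0, 351.0, 88.0])]
top tray [(0.98, [572.0, -117.0, 115.0])]
top tray_front [(0.68, [573.0, -114.0, 110.0])]
top tray_rack []
top tray_bottle [(0.76, [573.0, -85.0, 155.0])]
top door [(0.95, [232.0, 325.0, 25.0]), (0.76, [551.0, 357.0, 87.0])]
top door_top [(0.75, [232.0, 324.0, 20.0])]
top door_edge [(0.83, [234.0, 322.0, 18.0]), (0.67, [549.0, 353.0, 87.0])]
top socket_low [(0.87, [553.0, 353.0, 89.0]), (0.86, [237.0, 326.0, 24.0])]
top socket_high [(0.91, [546.0, 356.0, 90.0]), (0.57, [236.0, 326.0, 27.0])]
top heater [(0.93, [547.0, 501.0, 107.0])]
scene incubator [(0.9, [747.0, -136.0, 232.0]), (0.69, [405.0, 94.0, 15.0])]
scene opening [(0.93, [742.0, -131.0, 231.0])]
scene pin_low [(0.95, [747.0, -138.0, 232.0])]
scene pin_high [(0.72, [745.0, -134.0, 232.0])]
scene tray []
scene tray_front [(0.59, [545.0, -119.0, 134.0])]
scene tray_rack [(0.69, [559.0, 352.0, 78.0])]
scene tray_bottle [(0.41, [557.0, 354.0, 76.0])]
scene door [(0.88, [238.0, 322.0, 23.0]), (0.63, [560.0, 348.0, 77.0])]
scene door_top [(0.58, [560.0, 352.0, 81.0]), (0.56, [240.0, 321.0, 21.0])]
scene door_edge [(0.79, [557.0, 351.0, 83.0]), (0.58, [237.0, 320.0, 20.0])]
scene socket_low [(0.9, [559.0, 352.0, 79.0]), (0.81, [236.0, 318.0, 21.0])]
scene socket_high [(0.86, [237.0, 320.0, 22.0]), (0.59, [558.0, 349.0, 82.0])]
scene heater [(0.77, [578.0, 500.0, 106.0]), (0.67, [546.0, -118.0, 136.0]), (0.32, [557.0, 348.0, 81.0])]
```

```bash
python3 - <<'E'
from h import *
c=get_calibration("top"); d=np.load("pics/top0.npy"); P=cloud(d,c)
img=cv2.imread("pics/top0.png")
z=P[...,2]
def rect(m):
    q=P[m][:,:2].astype(np.float32); r=cv2.minAreaRect(q); return r,np.round(cv2.boxPoints(r)*1000).tolist(),np.median(P[m][:,2])
m=(z>.222)&(z<.24)&(P[...,0]>.5)&(P[...,0]<1)
n,l,s,_=cv2.connectedComponentsWithStats(m.astype(np.uint8)); k=1+np.argmax(s[1:,4]); m=l==k
print("inc",rect(m))
# top face edges: per-row left/right
m2=(z>.095)&(z<.125)&(P[...,1]>.33)&(P[...,1]<.6)&(P[...,0]>.4)&(P[...,0]<.7)
cv2.imwrite("pics/crop_pins.png",cv2.resize(img[140:220,300:460],None,fx=5,fy=5,interpolation=cv2.INTER_CUBIC))
cv2.imwrite("pics/crop_door.png",cv2.resize(img[130:260,70:220],None,fx=5,fy=4.5,interpolation=cv2.INTER_CUBIC))
for r in [165,175,180,190,200,230,245]:
    print(r,[ (u,np.round(P[r,u]*1000).astype(int).tolist()) for u in range(154,214,4)])
E
```

```text
inc (((0.7143747806549072, -0.09638901054859161), (0.2412799745798111, 0.2608184814453125), 4.427276134490967), [[584.0, 24.0], [604.0, -236.0], [845.0, -217.0], [825.0, 43.0]], np.float64(0.2294487394922127))
165 [(154, [628, 416, 108]), (158, [620, 393, 145]), (162, [620, 383, 147]), (166, [622, 378, 137]), (170, [625, 373, 124]), (174, [627, 367, 114]), (178, [629, 362, 102]), (182, [632, 356, 91]), (186, [635, 351, 74]), (190, [638, 345, 61]), (194, [640, 338, 52]), (198, [643, 332, 39]), (202, [646, 326, 22]), (206, [649, 320, 8]), (210, [651, 312, -1])]
175 [(154, [605, 415, 109]), (158, [598, 393, 145]), (162, [597, 382, 150]), (166, [599, 378, 138]), (170, [602, 373, 123]), (174, [604, 367, 113]), (178, [607, 364, 95]), (182, [608, 356, 89]), (186, [611, 351, 75]), (190, [614, 345, 61]), (194, [616, 339, 48]), (198, [619, 333, 35]), (202, [621, 326, 22]), (206, [624, 319, 8]), (210, [625, 311, 1])]
180 [(154, [594, 417, 104]), (158, [586, 393, 145]), (162, [586, 383, 148]), (166, [588, 378, 136]), (170, [590, 373, 123]), (174, [593, 369, 108]), (178, [595, 362, 99]), (182, [5
[... 894 characters left out ...]
, [478, 415, 105]), (158, [478, 406, 104]), (162, [474, 381, 150]), (166, [475, 376, 138]), (170, [476, 370, 130]), (174, [477, 367, 110]), (178, [478, 360, 101]), (182, [478, 355, 89]), (186, [479, 349, 77]), (190, [480, 343, 64]), (194, [481, 336, 53]), (198, [482, 332, 35]), (202, [483, 323, 28]), (206, [484, 317, 15]), (210, [484, 309, 4])]
245 [(154, [447, 453, -2]), (158, [447, 442, -1]), (162, [441, 380, 151]), (166, [441, 375, 139]), (170, [442, 370, 129]), (174, [442, 364, 119]), (178, [443, 358, 106]), (182, [443, 353, 95]), (186, [443, 347, 82]), (190, [444, 341, 69]), (194, [444, 335, 56]), (198, [445, 329, 45]), (202, [445, 323, 30]), (206, [446, 316, 19]), (210, [446, 310, 2])]
```

View pics/crop_pins.png

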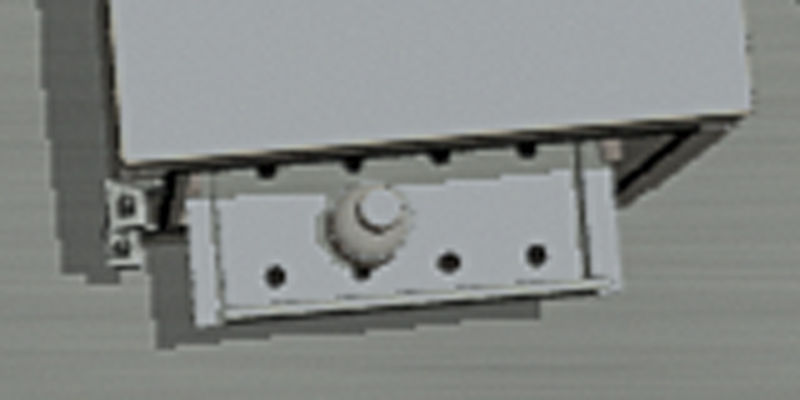

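View pics/crop_door.png

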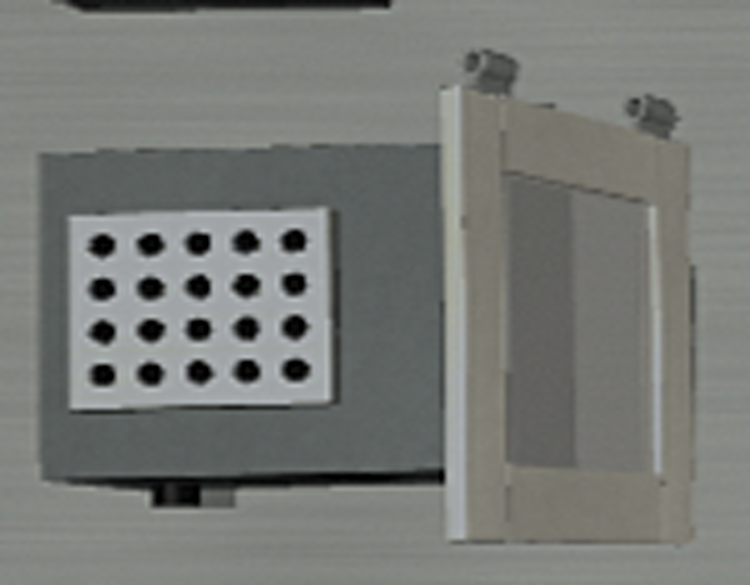

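```bash
python3 - <<'E'
from h import *
c=get_calibration("top"); d=np.load("pics/top0.npy"); P=cloud(d,c)
a=np.radians(4.43); Ri=np.array([[np.cos(a),-np.sin(a),0],[np.sin(a),np.cos(a),0],[0,0,1]])
O=np.array([.7144,-.0964,0])
for n,p in dict(lowfoot=(-.130,.128,.072),lowtop=(-.13,.128,.092),hifoot=(-.13,.128,.182),hitop=(-.13,.128,.202)).items():
    w=O+Ri@p; print(n,np.round(w*1000,1),np.round(proj(w,c),1), 'crop',np.round((proj(w,c)-[300,140])*5,0))
# door frame inner face plane
pts=[]
z=P[...,2]
m=(P[...,0]>.44)&(P[...,0]<.66)&(P[...,1]>.315)&(P[...,1]<.376)&(z>.015)&(z<.14)
q=P[m]
# RANSAC
rng=np.random.default_rng(0);best=0
for i in range(500):
    s=q[rng.choice(len(q),3,replace=False)]; n=np.cross(s[1]-s[0],s[2]-s[0]); n/=np.linalg.norm(n)+1e-12
    inl=abs((q-s[0])@n)<.002
    if inl.sum()>best: best=inl.sum(); B=inl
q=q[B]; m0=q.mean(0); n=np.linalg.svd(q-m0)[2][2]; n*=-np.sign(n[1])
print('plane n',n,'tilt',np.degrees(np.arcsin(n[2])),'yaw of n',np.degrees(np.arctan2(n[1],n[0])),best,m.sum())
# intersect plane with pixel rays of corners (inner face): 
Rc=np.array(c['R']);cc=-Rc.T@np.array(c['t'])
for nm,uv in dict(topfar=(70+464/5,130+89/4.5),topnear=(70+466/5,130+541/4.5),botfar=(70+690/5,130+147/4.5),botnear=(70+690/5,130+541/4.5)).items():
    r=Rc.T@np.array([(uv[0]-c['cx'])/c['fx'],(uv[1]-c['cy'])/c['fy'],1]); t=((m0-cc)@n)/(r@n); print(nm,np.round((cc+r*t)*1000,1))
E
```

```text
lowfoot [574.9  21.2  72. ] [324.2 189.5] crop [121. 248.]
lowtop [574.9  21.2  92. ] [324.3 188.2] crop [121. 241.]
hifoot [574.9  21.2 182. ] [324.9 181.3] crop [124. 207.]
hitop [574.9  21.2 202. ] [325.  179.6] crop [125. 198.]
plane n [ 0.02235956 -0.89928845  0.43678409] tilt 25.898872635286402 yaw of n -88.57571367114805 2204 3489
topfar [655.4 384.2 141.4]
topnear [429.7 379.7 143.8]
botfar [656.7 316.3   1.6]
botnear [433.  313.3   7. ]
```

```bash
python3 -m crank '[[[3.0,-2.4,-1.6],6,0],[[3.3,-2.8,-1.6],5.4,0],[[3.4,-3.1,-1.4],0,0],[[3.4,-3.1,-1],0,0],[[3.4,-3.1,-1],0,0]]'; python3 -m crank '[[[3.5,-3.3,-0.8],0,0],[[3.2,-3.6,0],0,0],[[2.8,-4,0],0,0],[[2,-4.5,0],0,0],[[1.6,-4.5,0],0,0]]'; python3 -m crank '[[[0.8,-4.9,0],0,0],[[0,-4.9,0],0,0],[[0,-4.9,0],0,0],[[0,-4.9,0],0,0],[[0,-4.9,0],0,0]]'; python3 -c "from h import *;st()"
```

```text
clock: 2.05
position: [0.292, -0.4514, 0.2935]
ee_rot: [3.141, 0.035, 0.001]
force: [0.8, -0.6, 0.5]
width: 1.001
clock: 2.55
position: [0.4183, -0.2488, 0.3008]
ee_rot: [3.141, 0.037, 0.001]
force: [1.5, -0.1, -0.9]
width: 1.002
clock: 3.05
position: [0.4193, -0.0038, 0.3011]
ee_rot: [3.141, 0.035, 0.002]
force: [0.9, 0.8, -0.4]
width: 0.999
t 3.05 p [419.3  -3.8 301.1] toolx yaw 1.29 zax [ 1.e-03 -4.e-04 -1.e+00] F [ 0.9  0.8 -0.4] M [ 0.02 -0.03  0.01] w 91.9 q [ 0.27  0.06 -0.4   1.89  0.03  1.19 -1.69]
```

```bash
python3 -m crank '[[[1.5,-4.3,0],0,90],[[1.5,-4.3,0],0,90],[[1.5,-4.3,0],0,90],[[1.5,-4.3,0],0,90],[[1.5,-4.3,0],0,90]]'; python3 -m crank '[[[1.5,-4.3,0],0,90],[[1.5,-4.3,0],0,90],[[1.5,-4.2,2],0,90],[[1.3,-4.1,3],0,90],[[0,0,0],0,90]]'; python3 - <<'E'
from h import *
st(); p,d=get_image("wrist"); c=get_calibration("wrist"); cv2.imwrite("pics/w1.png",p[:,:,::-1]); np.save("pics/w1.npy",d); import pickle; pickle.dump(c,open("pics/w1.pkl","wb"))
E
```

```text
clock: 3.55
position: [0.4902, 0.2126, 0.3009]
ee_rot: [3.141, 0.035, 0.001]
force: [1.1, -0.5, 0.6]
width: 0.662
clock: 4.05
position: [0.5409, 0.3837, 0.2464]
ee_rot: [3.14, 0.044, -0.011]
force: [-0.7, -0.7, -0.7]
width: 0.647
t 4.05 p [540.9 383.7 246.4] toolx yaw 1.62 zax [-0.0072 -0.0012 -1.    ] F [-0.7 -0.7 -0.7] M [ 0.01  0.05 -0.  ] w 59.5 q [-0.37  0.55 -0.53  1.4   0.28  1.27 -2.46]
```

View pics/w1.png

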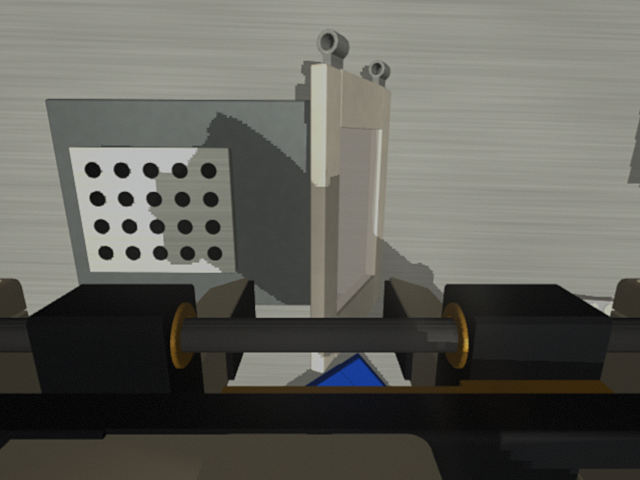

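```bash
python3 -m crank '[[[0.1,0.3,3.5],0,90],[[0.1,0,3.5],0,90],[[0,0,3.0],0,90],[[0,0,1.5],0,90],[[0,0,0.9],0,90]]'; python3 -m crank '[[[0,0,0],0,90]]';python3 -c "from h import *;st()"
```

```text
clock: 4.6
position: [0.5456, 0.3754, 0.1278]
ee_rot: [3.141, 0.034, -0.0]
force: [0.5, 0.5, -0.4]
width: 0.646
clock: 4.7
position: [0.5456, 0.3759, 0.1282]
ee_rot: [3.141, 0.035, -0.0]
force: [-0.1, -0.9, 0.7]
width: 0.649
t 4.7 p [545.6 375.9 128.2] toolx yaw 1.27 zax [-0.e+00 -3.e-04 -1.e+00] F [-0.1 -0.9  0.7] M [-0.    0.03  0.01] w 59.7 q [-0.37  0.64 -0.5   1.55  0.34  1.04 -2.51]
```

```bash
python3 -m crank '[[[0,-0.15,0.5],0,120],[[0,-0.15,0.5],0,144],[[0,0,0],0,144],[[0,0,0],0,144]]' 10; python3 -c "from h import *;st()"
```

```text
clock: 5.1
position: [0.5454, 0.3796, 0.1184]
ee_rot: [-3.141, -0.036, -0.0]
force: [-0.2, -0.1, 0.2]
width: 0.442
t 5.1 p [545.4 379.6 118.4] toolx yaw 1.32 zax [ 3.e-04  2.e-04 -1.e+00] F [-0.2 -0.1  0.2] M [-0.01  0.05  0.  ] w 40.7 q [-0.37  0.65 -0.5   1.56  0.35  1.02 -2.52]
```

```bash
python3 -m crank '[[[0,1,-0.1],0,144],[[0,1,-0.15],0,144],[[0,1,-0.15],0,144],[[0,1,-0.2],0,144],[[0,1,-0.2],0,144]]'; python3 - <<'E'
from h import *
st(); p,d=get_image("wrist");cv2.imwrite("pics/w2.png",p[:,:,::-1])
p,d=get_image("top");cv2.imwrite("pics/t2.png",cv2.resize(p[120:270,70:270,::-1],None,fx=4,fy=4))
E
```

```text
clock: 5.6
position: [0.5467, 0.3279, 0.1264]
ee_rot: [3.141, 0.035, 0.0]
force: [0.7, 0.1, -0.5]
width: 0.431
t 5.6 p [546.7 327.9 126.4] toolx yaw 1.26 zax [ 2.e-04 -4.e-04 -1.e+00] F [ 0.7  0.1 -0.5] M [-0.01 -0.03 -0.05] w 39.7 q [-0.29  0.6  -0.51  1.62  0.34  1.   -2.46]
```

View pics/w2.png

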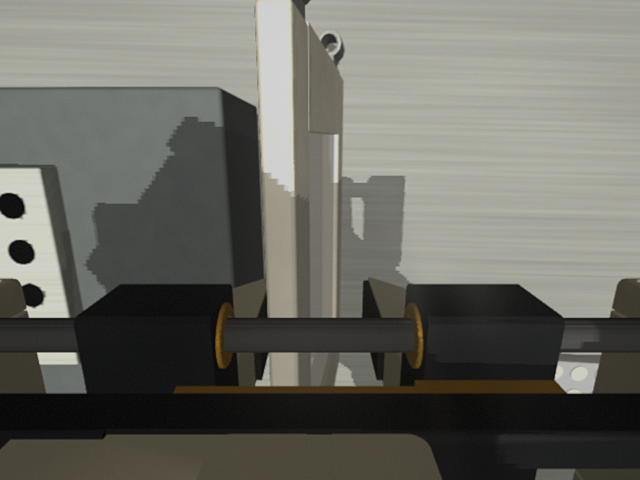

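View pics/t2.png

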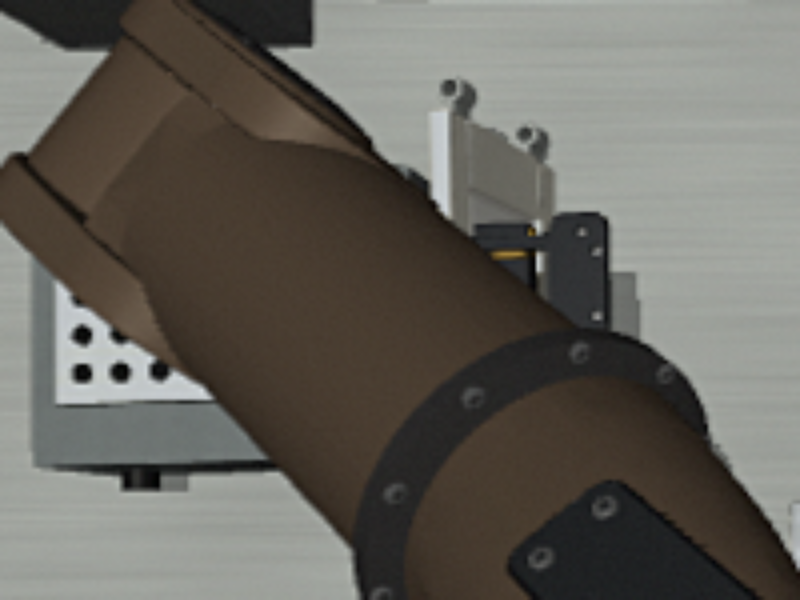

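```bash
python3 -m crank '[[[0,0.5,0],0,144],[[0,0.4,0],0,165],[[0,0,0],0,185],[[0,0,0],0,205],[[0,0,0],0,225]]' 10; python3 -m crank '[[[0,0,0],0,240],[[0,0,0],0,255],[[0,0,0],0,255]]' 30; python3 -m crank '[[[0,0,0],0,255],[[0,0,0],0,255]]' 60; python3 - <<'E'
from h import *
st(); p,d=get_image("wrist");cv2.imwrite("pics/w3.png",p[:,:,::-1])
E
```

```text
clock: 6.2
position: [0.5466, 0.3207, 0.1261]
ee_rot: [-3.141, -0.036, 0.0]
force: [-0.5, 0.6, -0.1]
width: 0.157
clock: 6.5
position: [0.5466, 0.3205, 0.126]
ee_rot: [3.141, 0.036, -0.0]
force: [-0.5, -0.0, -0.3]
width: 0.13
clock: 6.7
position: [0.5466, 0.3204, 0.126]
ee_rot: [3.141, 0.036, -0.0]
force: [-0.9, -0.1, -1.4]
width: 0.123
t 6.7 p [546.6 320.4 126. ] toolx yaw 1.31 zax [-2.e-04 -1.e-04 -1.e+00] F [-0.9 -0.1 -1.4] M [0.01 0.08 0.02] w 11.3 q [-0.28  0.6  -0.51  1.63  0.33  1.   -2.45]
```

View pics/w3.png

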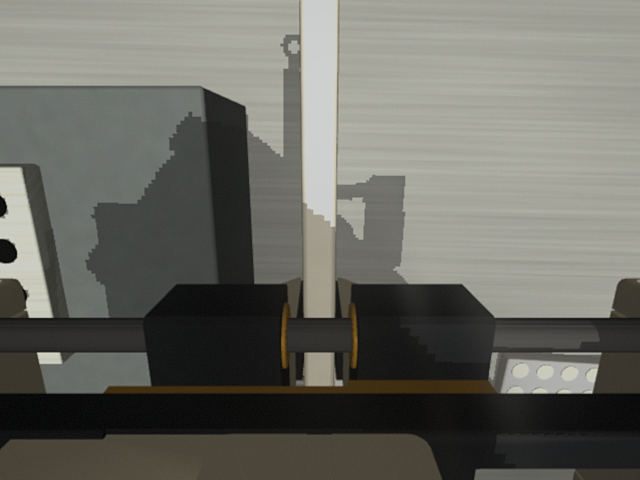

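```bash
python3 -m crank '[[[0,0,-2],0,255],[[0,0,-3],0,255],[[0,0,-4],0,255],[[0,0,-3],0,255],[[0,0,-2],0,255]]'; python3 - <<'E'
from h import *
st()
c=get_calibration("top"); d=np.load("pics/top0.npy"); P=cloud(d,c)
a=np.radians(4.43); Ri=np.array([[np.cos(a),-np.sin(a),0],[np.sin(a),np.cos(a),0],[0,0,1]])
O=np.array([.7144,-.0964,0])
Q=(P-O)@Ri
for u in range(345,425,8):
    print(u,[np.round(Q[v,u]*1000).astype(int).tolist() for v in range(190,208,2)])
E
```

```text
clock: 7.25
position: [0.547, 0.3208, 0.2684]
ee_rot: [-3.14, -0.036, -0.003]
force: [-0.1, 0.3, -3.5]
width: 0.128
t 7.25 p [547.  320.8 268.4] toolx yaw 1.31 zax [ 0.0018  0.0013 -1.    ] F [-0.1  0.3 -3.5] M [ 0.05 -0.08  0.02] w 11.8 q [-0.26  0.48 -0.55  1.46  0.25  1.28 -2.38]
345 [[-142, 82, 115], [-146, 82, 114], [-152, 83, 125], [-157, 83, 123], [-162, 84, 125], [-166, 84, 122], [-172, 86, 137], [-175, 85, 123], [-165, 77, 0]]
353 [[-143, 63, 113], [-147, 63, 111], [-152, 64, 113], [-157, 64, 112], [-161, 65, 113], [-166, 65, 115], [-174, 68, 139], [-175, 66, 112], [-166, 56, -4]]
361 [[-145, 45, 115], [-149, 45, 113], [-154, 46, 113], [-158, 46, 112], [-163, 46, 112], [-171, 50, 140], [-175, 50, 137], [-163, 36, 0], [-168, 36, -1]]
369 [[-150, 30, 142], [-153, 29, 128], [-155, 28, 115], [-160, 28, 117], [-165, 29, 116], [-172, 32, 138], [-175, 31, 126], [-165, 16, 2], [-170, 16, -1]]
377 [[-154, 14, 154], [-153, 9, 115], [-157, 10, 115], [-161, 9, 112], [-166, 10, 113], [-173, 13, 134], [-175, 10, 110], [-167, -4, 4], [-171, -5, -4]]
385 [[-150, -9, 116], [-153, -10, 109], [-158, -9, 114], [-163, -9, 114], [-171, -4, 139], [-175, -4, 136], [-163, -26, -2], [-168, -25, -3], [-173, -25, -1]]
393 [[-151, -28, 113], [-155, -28, 114], [-160, -27, 116], [-164, -27, 111], [-172, -22, 140], [-175, -24, 123], [-165, -45, 1], [-169, -46, -5], [-175, -45, -2]]
401 [[-152, -46, 115], [-156, -46, 111], [-161, -46, 113], [-166, -45, 113], [-174, -39, 140], [-175, -44, 112], [-166, -66, -1], [-171, -66, -2], [-177, -65, 1]]
409 [[-154, -65, 113], [-158, -65, 111], [-163, -64, 114], [-170, -59, 134], [-175, -58, 136], [-162, -87, -3], [-168, -86, -1], [-174, -84, 6], [-178, -86, -2]]
417 [[-157, -80, 126], [-161, -81, 122], [-165, -81, 120], [-172, -76, 139], [-175, -79, 124], [-164, -108, -3], [-169, -107, -2], [-175, -106, -2], [-180, -105, 1]]
```

```bash
python3 -m crank '[[[-2.5,2.5,0],0,255],[[-3.2,3.6,0],0,255],[[-3.2,3.6,0],0,255],[[-3.2,3.6,0],0,255],[[-3.2,3.6,0],0,255]]'; python3 -m crank '[[[-1.5,4.2,0],-1,255],[[0,4.2,0],-1,255],[[0,4.2,0],-1.1,255],[[0,4.2,0],0,255],[[0,4.0,0],0,255]]';  python3 - <<'E'
from h import *
st()
E
```

```text
clock: 7.75
position: [0.3959, 0.1464, 0.2655]
ee_rot: [3.141, 0.036, -0.001]
force: [0.2, -2.2, -3.0]
width: 0.129
clock: 8.25
position: [0.3934, -0.0619, 0.2662]
ee_rot: [3.139, 0.12, 0.001]
force: [1.8, 0.3, -3.9]
width: 0.13
t 8.25 p [393.4 -61.9 266.2] toolx yaw 4.39 zax [ 3.e-04 -5.e-04 -1.e+00] F [ 1.8  0.3 -3.9] M [ 0.07 -0.05  0.01] w 12.0 q [ 0.38  0.05 -0.36  1.99  0.02  1.1  -1.49]
```

```bash
python3 -m crank '[[[-0.5,3,0],0,255],[[-0.5,2,0.5],0,255],[[0,1,1],0,255],[[0,0,0.7],0,255],[[0,0,0],0,255]]';  python3 - <<'E'
from h import *
st()
p,d=get_image("top");np.save("pics/t4.npy",d);cv2.imwrite("pics/t4.png",p[...,::-1]);cv2.imwrite("pics/t4c.png",cv2.resize(p[140:300,290:450,::-1],None,fx=3.75,fy=3.75,interpolation=cv2.INTER_CUBIC))
p,d=get_image("scene");np.save("pics/s4.npy",d);cv2.imwrite("pics/s4.png",p[...,::-1])
E
```

```text
clock: 8.75
position: [0.388, -0.1193, 0.2428]
ee_rot: [-3.138, -0.122, 0.004]
force: [0.2, 1.1, -3.3]
width: 0.129
t 8.75 p [ 388.  -119.3  242.8] toolx yaw 4.47 zax [-0.0023  0.0012 -1.    ] F [ 0.2  1.1 -3.3] M [0.04 0.03 0.06] w 11.8 q [ 0.45  0.08 -0.3   2.02  0.03  1.05 -1.36]
```

View pics/t4c.png

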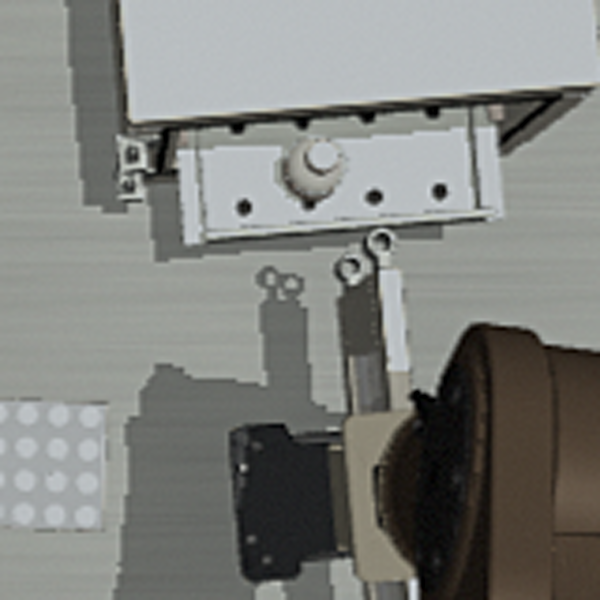

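View pics/s4.png

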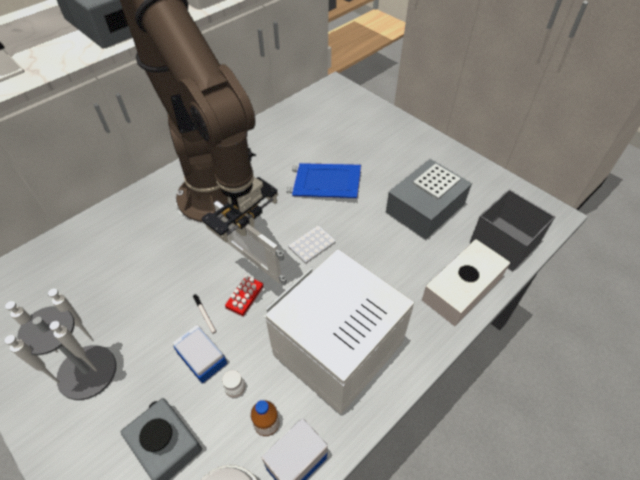

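```bash
cat >> h.py <<'E'
def ray(uv,z,c):
    Rc=np.array(c['R']);cc=-Rc.T@np.array(c['t']); r=Rc.T@np.array([(uv[0]-c['cx'])/c['fx'],(uv[1]-c['cy'])/c['fy'],1]); return cc+r*(z-cc[2])/r[2]
E
python3 - <<'E'
from h import *
s,R=st(); c=get_calibration("top"); p=s['position']
b=p[2]-.126
for uv,h in (((381,241),.146),((349,268),.036)):
    u=(290+(uv[0]+.5)/3.75-.5,140+(uv[1]+.5)/3.75-.5); w=ray(u,b+h,c); print(np.round(w*1000,1),'tool',np.round(R.T@(w-p)*1000,1))
d=np.load("pics/t4.npy");P=cloud(d,c)
print(np.round(P[200:216,378:398:2,2]*1000).astype(int))
E
```

```text
t 8.85 p [ 388.7 -119.2  243.9] toolx yaw 4.53 zax [-6.e-04  6.e-04 -1.e+00] F [-0.1  0.2 -4.2] M [ 0.03 -0.   -0.  ] w 11.7 q [ 0.45  0.08 -0.3   2.02  0.03  1.05 -1.35]
[ 515.1 -107.1  263.9] tool [126.9  -2.  -20.1]
[ 513.3 -106.1  153.9] tool [125.4  -3.2  89.9]
[[137 140 136 141 140 132 128 127 122 117]
 [127 127 123 119 114 116 263 261  -4  -3]
 [109  -2  -3   2  -4 261 261 258 261   0]
 [  4  -3   3  -3  -1 265 242 252 263   1]
 [ -3  -2   3  -1 244 264   4 245 260   1]
 [ -2  -3   1   0 244 261   1 243 262   0]
 [ -3  -4   0  -2 243 261  -3 246 264   2]
 [ -3  -2  -3   0  -4 256 263 262   0  -3]
 [  3   4 152 153   1 248 259 258  -1  -2]
 [  1 155 140 149 148  -1 259 261   1   0]
 [  1 152   2 135 151  -2 260 262  -1   1]
 [  4 155  -2 136 154  -1 260 260 274   2]
 [  0 151  -4 133 152  -2 273 276 274 275]
 [  0 144 149 151   0 250 276 275 274 274]
 [  3 138 151 154 224 249 271 275 277 276]
 [ -3  -1 151 150 223 245 270 279 278 275]]
```

```bash
python3 -m crank '[[[0.5,0,0.3],0,255],[[0.4,0,0.25],0,255],[[0.3,0,0],0,255],[[0.2,0,0],0,255],[[0.2,0,0],0,255]]';  python3 -m crank '[[[0.2,0,0],0,255],[[0.25,0,0],0,255],[[0.3,0,0],0,255],[[0.3,0,0],0,255],[[0.3,0,0],0,255]]'; python3 -c "
from h import *
st()"
```

```text
clock: 9.35
position: [0.4048, -0.1193, 0.2387]
ee_rot: [3.139, 0.121, 0.0]
force: [0.2, 0.0, -3.7]
width: 0.123
clock: 9.85
position: [0.4181, -0.1184, 0.2385]
ee_rot: [3.139, 0.121, -0.0]
force: [-0.9, -0.1, -4.0]
width: 0.125
t 9.85 p [ 418.1 -118.4  238.5] toolx yaw 4.4 zax [-3.e-04 -0.e+00 -1.e+00] F [-0.9 -0.1 -4. ] M [-0.03  0.45  0.  ] w 11.5 q [ 0.43  0.13 -0.31  1.97  0.05  1.04 -1.39]
```

```bash
python3 -m crank '[[[0.4,0,0],0,255],[[0.4,0,0],0,255],[[0.4,0,0],0,255],[[0.4,0,0],0,255],[[0.4,0,0],0,255]]';  python3 -m crank '[[[0.4,0,0],0,255],[[0.4,0,0],0,255],[[0.3,0,0],0,255],[[0.3,0,0],0,255],[[0.2,0,0],0,255]]'; python3 - <<'E'
from h import *
st()
p,d=get_image("top");np.save("pics/t5.npy",d);cv2.imwrite("pics/t5c.png",cv2.resize(p[140:300,290:450,::-1],None,fx=3.75,fy=3.75,interpolation=cv2.INTER_CUBIC))
E
```

```text
clock: 10.35
position: [0.4383, -0.1168, 0.2386]
ee_rot: [3.139, 0.121, -0.0]
force: [-0.9, -0.4, -4.7]
width: 0.13
clock: 10.85
position: [0.4542, -0.1156, 0.2386]
ee_rot: [-3.139, -0.121, -0.0]
force: [-1.6, -1.1, -2.9]
width: 0.128
t 10.85 p [ 454.2 -115.6  238.6] toolx yaw 4.4 zax [ 1.e-04  0.e+00 -1.e+00] F [-1.6 -1.1 -2.9] M [-0.05  0.46 -0.06] w 11.7 q [ 0.4   0.19 -0.31  1.9   0.07  1.06 -1.43]
```

View pics/t5c.png

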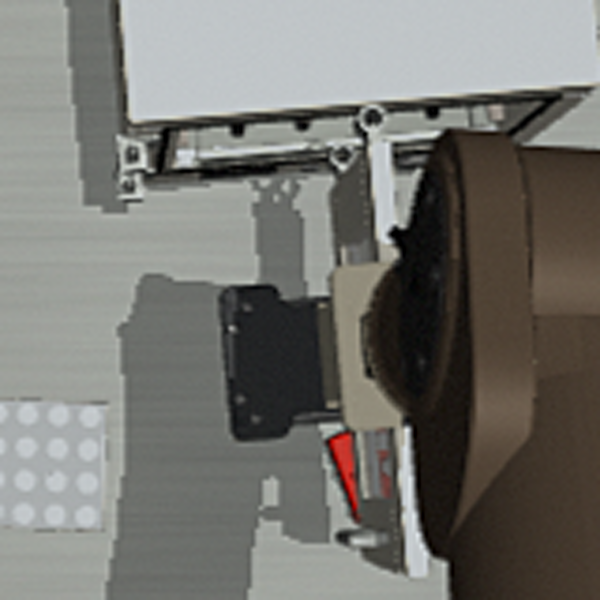

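Tray almost in; upper socket clears the top. Push on slowly until the back wall stops it.

```bash
python3 -m crank '[[[0.2,0,0],0,255],[[0.2,0,0],0,255],[[0.15,0,0],0,255],[[0.1,0,0],0,255]]';  python3 -c "
from h import *
st()"; python3 -m crank '[[[0.1,0,0],0,255],[[0.1,0,0],0,255]]';  python3 -c "
from h import *
st()"
```

```text
clock: 11.3
position: [0.4605, -0.1151, 0.2386]
ee_rot: [3.139, 0.121, 0.0]
force: [-2.4, 0.1, -3.8]
width: 0.124
t 11.3 p [ 460.5 -115.1  238.6] toolx yaw 4.4 zax [ 0. -0. -1.] F [-2.4  0.1 -3.8] M [-0.07  0.47  0.02] w 11.4 q [ 0.39  0.2  -0.31  1.89  0.07  1.06 -1.44]
clock: 11.5
position: [0.4624, -0.115, 0.2386]
ee_rot: [3.139, 0.121, -0.0]
force: [-2.5, 0.4, -1.9]
width: 0.124
t 11.5 p [ 462.4 -115.   238.6] toolx yaw 4.4 zax [-0. -0. -1.] F [-2.5  0.4 -1.9] M [-0.01  0.72 -0.05] w 11.4 q [ 0.39  0.2  -0.31  1.88  0.07  1.06 -1.44]
```

```bash
for i in 1 2 3; do python3 -m crank '[[[0.1,0,0],0,255]]' >/dev/null;  python3 -c "
from h import *
st()"; done
```

```text
t 11.6 p [ 462.9 -114.9  238.5] toolx yaw 4.4 zax [-0.0011 -0.     -1.    ] F [-4.9 -0.1 -1. ] M [0.07 1.24 0.06] w 11.7 q [ 0.39  0.21 -0.31  1.88  0.07  1.06 -1.44]
t 11.7 p [ 463.4 -114.7  238.4] toolx yaw 4.4 zax [-2.2e-03  2.0e-04 -1.0e+00] F [-6.3 -0.3 -0.4] M [0.19 1.81 0.14] w 11.6 q [ 0.39  0.21 -0.31  1.88  0.07  1.07 -1.44]
t 11.8 p [ 463.8 -114.5  238.2] toolx yaw 4.42 zax [-3.4e-03  3.0e-04 -1.0e+00] F [-8.9  0.1  0.8] M [0.28 2.37 0.14] w 11.7 q [ 0.39  0.21 -0.31  1.88  0.07  1.07 -1.44]
```

```bash
python3 -m crank '[[[-0.3,0,0],0,255],[[-1.5,0,0],0,255],[[-3,0,0],0,255],[[-3,0,0],0,255],[[-1,0,0],0,255]]'; python3 - <<'E'
from h import *
st()
p,d=get_image("top");np.save("pics/t6.npy",d);cv2.imwrite("pics/t6.png",p[...,::-1]);cv2.imwrite("pics/t6c.png",cv2.resize(p[140:300,290:450,::-1],None,fx=3.75,fy=3.75,interpolation=cv2.INTER_CUBIC))
s,R=st()
c=get_calibration("top");P=cloud(d,c)
a=np.radians(4.43); Ri=np.array([[np.cos(a),-np.sin(a),0],[np.sin(a),np.cos(a),0],[0,0,1]])
Q=(P-np.array([.7144,-.0964,0]))@Ri
for u in range(345,425,12):
    print(u,[np.round(Q[v,u]*1000).astype(int).tolist() for v in range(168,190,2)])
E
```

```text
clock: 12.3
position: [0.3743, -0.1218, 0.2385]
ee_rot: [3.139, 0.119, -0.002]
force: [1.2, -0.2, -3.9]
width: 0.124
t 12.3 p [ 374.3 -121.8  238.5] toolx yaw 4.33 zax [-9.e-04 -7.e-04 -1.e+00] F [ 1.2 -0.2 -3.9] M [ 0.05  0.02 -0.02] w 11.4 q [ 0.46  0.06 -0.3   2.05  0.02  1.03 -1.34]
t 12.35 p [ 374.2 -122.   238.7] toolx yaw 4.32 zax [-7.e-04 -9.e-04 -1.e+00] F [-1.9 -0.4 -3.8] M [ 0.04  0.28 -0.03] w 11.6 q [ 0.46  0.06 -0.3   2.05  0.02  1.03 -1.34]
345 [[-114, 86, 228], [-118, 86, 227], [-120, 86, 218], [-105, 79, 116], [-114, 81, 137], [-117, 81, 131], [-109, 76, 59], [-115, 76, 64], [-118, 76, 57], [-122, 76, 47], [-119, 73, 0]]
357 [[-117, 62, 231], [-120, 62, 225], [-121, 61, 211], [-107, 51, 115], [-116, 54, 138], [-117, 52, 120], [-112, 47, 63], [-117, 47, 62], [-122, 48, 65], [-122, 45, 33], [-121, 42, -5]]
369 [[-118, 37, 227], [-120, 36, 218], [-105, 23, 115], [-114, 27, 138], [-117, 26, 131], [-109, 18, 62], [-114, 18, 59], [-119, 19, 62], [-120, 16, 40], [-119, 12, 0], [-124, 12, -2]]
381 [[-120, 13, 226], [-121, 11, 212], [-107, -5, 112], [-116, 0, 138], [-117, -3, 119], [-112, -11, 64], [-116, -11, 59], [-121, -10, 60], [-123, -13, 39], [-122, -18, 2], [-127, -18, 3]]
393 [[-120, -14, 218], [-105, -32, 113], [-114, -27, 140], [-117, -28, 131], [-109, -40, 61], [-114, -40, 63], [-119, -39, 63], [-120, -43, 39], [-118, -50, -4], [-124, -49, 2], [-129, -48, 3]]
405 [[-121, -40, 212], [-107, -60, 114], [-116, -54, 137], [-117, -58, 118], [-112, -68, 67], [-116, -69, 59], [-122, -68, 65], [-119, -77, 20], [-122, -79, 3], [-126, -80, -1], [-132, -79, 1]]
417 [[-104, -88, 112], [-114, -80, 142], [-117, -82, 132], [-112, -95, 77], [-114, -98, 60], [-118, -98, 58], [-120, -103, 37], [-118, -112, -3], [-124, -110, 2], [-129, -110, 1], [-134, -109, 3]]
```

View pics/t6c.png

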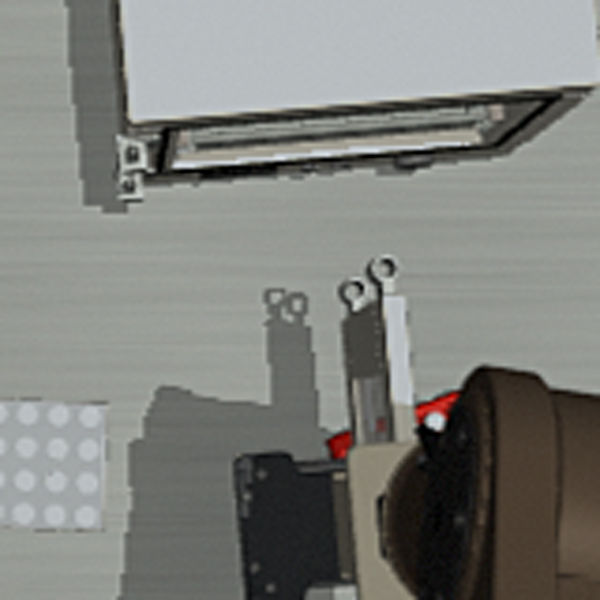

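```bash
python3 - <<'E'
from h import *
i=cv2.imread("pics/t6.png")
a=cv2.resize(i[170:200,315:345],None,fx=16,fy=16,interpolation=cv2.INTER_CUBIC)
b=cv2.resize(i[203:233,375:405],None,fx=16,fy=16,interpolation=cv2.INTER_CUBIC)
cv2.imwrite("pics/z6.png",cv2.resize(np.hstack([a,b]),(800,400)))
E
```

```text
(no output)
```

View pics/z6.png

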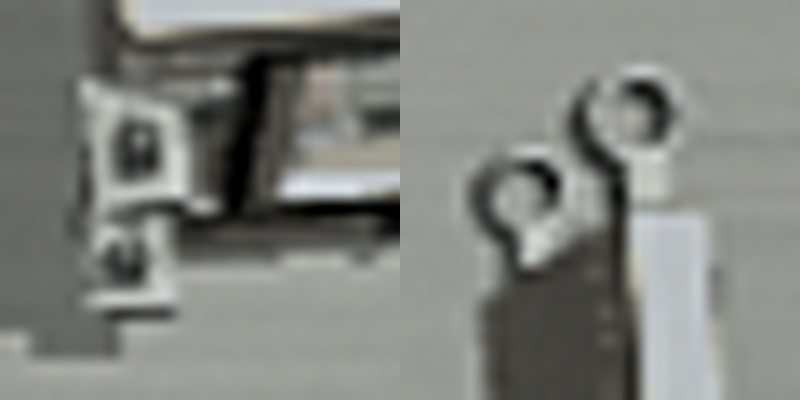

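```bash
python3 - <<'E'
from h import *
s,R=st(); c=get_calibration("top"); p=s['position']
p=np.array([.3743,-.1219,.2386])
b=p[2]-.126
T=[]
for uv,h in (((391.75,210.9),.146),((383.3,217.35),.036)):
    w=ray(uv,b+h,c); T.append(R.T@(w-p)); print(np.round(w*1000,1),'tool',np.round(T[-1]*1000,1))
a=np.radians(4.43)
t=np.array([.126,-.0025])
Rz=np.array([[np.cos(a),np.sin(a)],[np.sin(a),-np.cos(a)]])
print('target tcp',np.array([.5749,.0213])-Rz@t)
E
```

```text
t 12.35 p [ 374.2 -122.   238.7] toolx yaw 4.32 zax [-7.e-04 -9.e-04 -1.e+00] F [-1.9 -0.4 -3.8] M [ 0.04  0.28 -0.03] w 11.6 q [ 0.46  0.06 -0.3   2.05  0.02  1.03 -1.34]
[ 501.9 -108.9  258.6] tool [128.2  -3.4 -20.1]
[ 500.1 -108.   148.6] tool [126.5  -4.5  89.9]
target tcp [0.44946953 0.00907509]
```

```bash
python3 -m crank '[[[0.5,-2.5,0],0,255],[[1.0,-4,0],0,255],[[1.5,-3.5,0],0,255],[[2,-1.6,0],0,255],[[1.8,-0.7,0],0,255]]'; python3 -m crank '[[[1.4,-0.2,0.3],0,255],[[0.3,0,0.5],0,255],[[0,0,0.3],0,255],[[0,0,0],0,255]]';python3 - <<'E'
from h import *
st()
p,d=get_image("top");np.save("pics/t7.npy",d);cv2.imwrite("pics/t7.png",p[...,::-1]);s,R=st()
cv2.imwrite("pics/z7.png",cv2.resize(p[165:213,300:348,::-1],(600,600),interpolation=cv2.INTER_CUBIC))
E
```

```text
clock: 12.85
position: [0.4374, 0.009, 0.2392]
ee_rot: [-3.138, -0.126, -0.004]
force: [0.2, -0.5, -3.7]
width: 0.129
clock: 13.25
position: [0.4512, 0.0087, 0.2262]
ee_rot: [3.139, 0.119, -0.006]
force: [-4.8, -0.4, -5.8]
width: 0.126
t 13.25 p [451.2   8.7 226.2] toolx yaw 4.35 zax [-4.e-03 -5.e-04 -1.e+00] F [-4.8 -0.4 -5.8] M [-0.12  1.26  0.03] w 11.6 q [ 0.24  0.19 -0.44  1.94  0.09  1.03 -1.73]
t 13.3 p [451.2   8.8 226.5] toolx yaw 4.35 zax [-3.7e-03 -5.0e-04 -1.0e+00] F [-5.  -0.4 -5.9] M [-0.12  1.54  0.03] w 11.9 q [ 0.24  0.19 -0.44  1.94  0.09  1.03 -1.73]
```

View pics/z7.png

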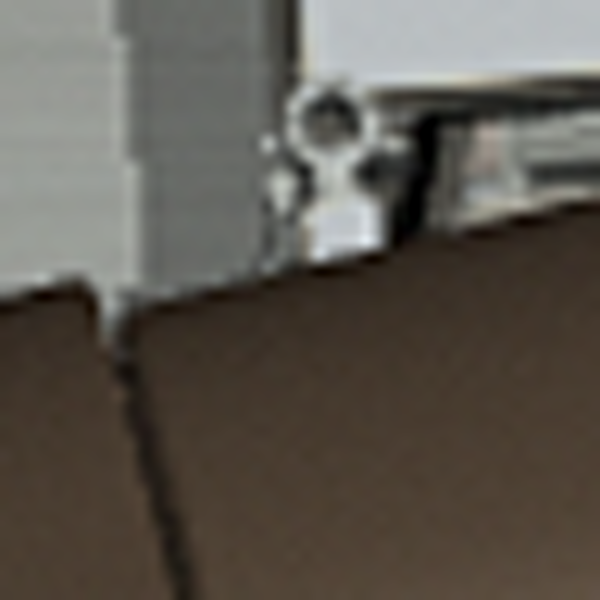

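```bash
python3 -m crank '[[[-0.2,0,0],0,255],[[-0.15,0,0],0,255],[[0,0,0],0,255]]';python3 - <<'E'
from h import *
p,d=get_image("top");s,R=st()
cv2.imwrite("pics/z8.png",cv2.resize(p[165:213,300:348,::-1],(600,600),interpolation=cv2.INTER_CUBIC))
c=get_calibration("top")
for z in (.2465,.1365): print(z,(proj((.5749,.0213,z),c)-[300,165]+.5)*12.5)
E
```

```text
clock: 13.6
position: [0.4499, 0.0094, 0.2282]
ee_rot: [3.139, 0.12, 0.003]
force: [-0.6, -0.5, -3.4]
width: 0.129
t 13.65 p [449.9   9.4 228.2] toolx yaw 4.39 zax [ 1.9e-03  1.0e-04 -1.0e+00] F [-0.3  0.2 -4.9] M [ 0.06  0.04 -0.  ] w 11.7 q [ 0.24  0.18 -0.44  1.95  0.09  1.03 -1.73]
0.2465 [322.75876252 138.77080618]
0.1365 [312.64720903 255.45928768]
```

View pics/z8.png

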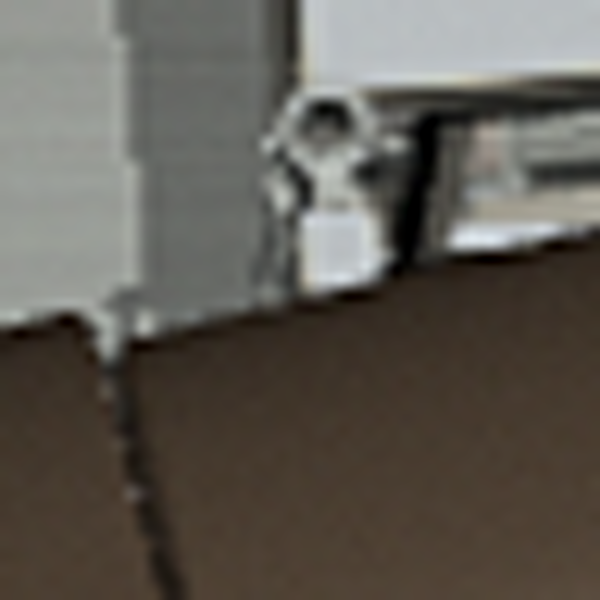

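```bash
python3 -m crank '[[[-0.15,-0.1,0.5],0,255],[[0,0,0.5],0,255],[[0,0,0.5],0,255],[[0,0,0.4],0,255],[[0,0,0],0,255]]';python3 - <<'E'
from h import *
p,d=get_image("top");s,R=st()
cv2.imwrite("pics/z9.png",cv2.resize(p[165:213,300:348,::-1],(600,600),interpolation=cv2.INTER_CUBIC))
c=get_calibration("top")
for z in (s['position'][2]+.02,): print(z,(proj((.5749,.0213,z),c)-[300,165]+.5)*12.5)
p,d=get_image("wrist");cv2.imwrite("pics/w9.png",p[...,::-1])
E
```

```text
clock: 14.15
position: [0.4473, 0.0102, 0.2079]
ee_rot: [3.139, 0.121, -0.002]
force: [-0.3, 0.5, -3.8]
width: 0.128
t 14.2 p [447.5  10.3 208.2] toolx yaw 4.41 zax [-8.e-04  0.e+00 -1.e+00] F [ 0.3 -0.2 -3.8] M [ 0.02  0.04 -0.07] w 11.9 q [ 0.24  0.2  -0.44  1.98  0.1   0.98 -1.75]
0.22823547095066263 [320.91454234 160.05331754]
```

View pics/z9.png

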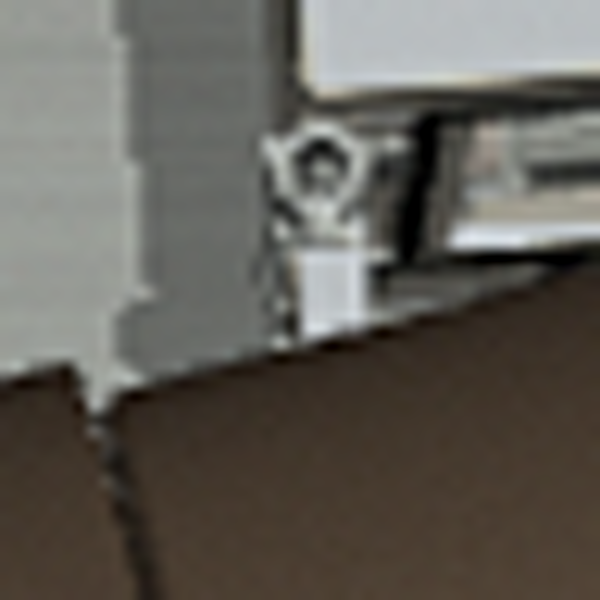

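View pics/w9.png

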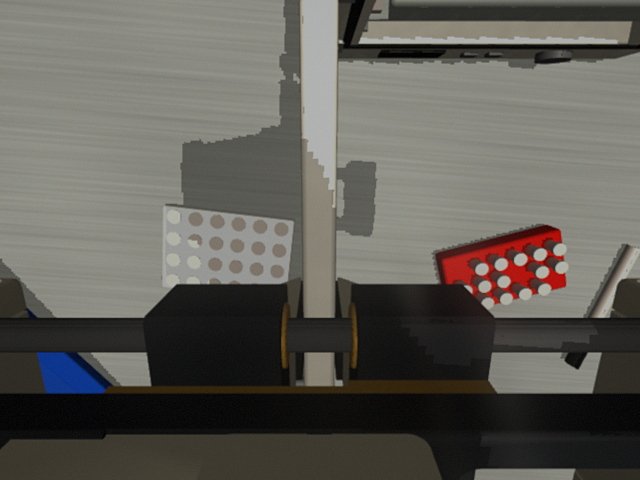

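```bash
python3 -m crank '[[[0.05,0,0.2],0,255],[[0,0,0.2],0,255],[[0,0,0.2],0,255]]' >/dev/null;python3 -c "
from h import *
st()"; python3 -m crank '[[[0,0,0.2],0,255],[[0,0,0.2],0,255]]'>/dev/null; python3 -c "
from h import *
st()"
```

```text
t 14.55 p [448.3  10.3 202.5] toolx yaw 4.4 zax [ 2.e-04 -0.e+00 -1.e+00] F [-0.  -0.2 -3.6] M [-0.08  0.03  0.  ] w 11.6 q [ 0.23  0.21 -0.44  1.99  0.11  0.97 -1.75]
t 14.75 p [448.2  10.3 198.4] toolx yaw 4.4 zax [-0. -0. -1.] F [ 0.   0.  -3.1] M [ 0.01 -0.02 -0.02] w 12.3 q [ 0.23  0.21 -0.44  1.99  0.11  0.96 -1.75]
```

```bash
for i in 1 2 3; do python3 -m crank '[[[0,0,0.15],0,255],[[0,0,0.15],0,255]]' >/dev/null;python3 -c "
from h import *
st()"; done
```

```text
t 14.95 p [448.3  10.3 195.5] toolx yaw 4.4 zax [ 1.e-04 -0.e+00 -1.e+00] F [ 0.7 -0.8 -3.6] M [ 0.05 -0.08 -0.04] w 11.5 q [ 0.23  0.22 -0.44  2.    0.11  0.95 -1.76]
t 15.15 p [448.3  10.3 192.5] toolx yaw 4.41 zax [ 1.e-04 -0.e+00 -1.e+00] F [ 0.3  0.7 -3.4] M [ 0.01 -0.02  0.01] w 11.9 q [ 0.23  0.22 -0.44  2.    0.11  0.94 -1.76]
t 15.35 p [448.2  10.3 189.5] toolx yaw 4.4 zax [ 1.e-04 -0.e+00 -1.e+00] F [ 0.1 -0.7 -3.9] M [-0.03 -0.04  0.02] w 11.7 q [ 0.23  0.23 -0.43  2.01  0.12  0.93 -1.76]
```

```bash
for i in 1 2 3; do python3 -m crank '[[[0,0,0.1],0,255],[[0,0,0.1],0,255]]' >/dev/null;python3 -c "
from h import *
st()"; done
```

```text
t 15.55 p [448.3  10.3 187.6] toolx yaw 4.4 zax [ 1.e-04 -0.e+00 -1.e+00] F [ 0.4 -1.8 -2.9] M [-0.03 -0.05  0.01] w 11.7 q [ 0.23  0.23 -0.43  2.01  0.12  0.93 -1.76]
t 15.75 p [448.2  10.3 185.5] toolx yaw 4.41 zax [ 0.e+00 -1.e-04 -1.e+00] F [ 0.1 -0.5 -3.2] M [-0.03 -0.09 -0.08] w 12.1 q [ 0.23  0.23 -0.43  2.01  0.12  0.92 -1.76]
t 15.95 p [448.2  10.3 183.8] toolx yaw 4.4 zax [ 2.e-04 -2.e-04 -1.e+00] F [-4.7  0.9  6.3] M [-0.13  0.14 -0.07] w 11.6 q [ 0.23  0.23 -0.43  2.01  0.12  0.92 -1.77]
```

```bash
python3 -m crank '[[[0,0,-0.06],0,255]]' >/dev/null;python3 - <<'E'
from h import *
s,R=st()
p,d=get_image("top")
cv2.imwrite("pics/z10.png",cv2.resize(p[165:213,300:348,::-1],(600,600),interpolation=cv2.INTER_CUBIC))
c=get_calibration("top"); z=s['position'][2]+.02
print(z,(proj((.5749,.0213,z),c)-[300,165]+.5)*12.5)
E
python3 -m crank '[[[0.02,0.44,0],-2,255],[[0.04,0.88,0],-4,255]]' >/dev/null;python3 -c "
from h import *
st()"
```

```text
t 16.05 p [448.6  10.4 184.4] toolx yaw 4.4 zax [ 9.e-04  0.e+00 -1.e+00] F [ 0.7 -0.1 -3.7] M [-0.03 -0.17  0.01] w 11.6 q [ 0.23  0.23 -0.43  2.01  0.12  0.92 -1.76]
0.20443800068388415 [318.61740978 186.56248952]
t 16.3 p [450.2  -2.5 184.3] toolx yaw 10.54 zax [ 4.e-04  0.e+00 -1.e+00] F [ 0.5 -0.6 -1.4] M [-0.14 -0.34 -0.16] w 11.6 q [ 0.26  0.24 -0.44  2.01  0.13  0.92 -1.63]
```

View pics/z10.png

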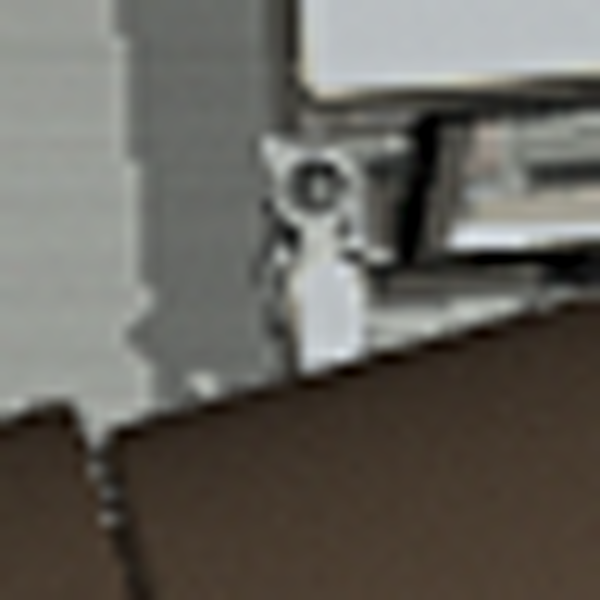

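```bash
cat >> h.py <<'E'
def pin():
    s,R=st(); w=s['position']+R@np.array([.1272,-.002,0]); print('pinest',np.round(w*1000,1)[:2])
E
python3 -m crank '[[[0.05,0.88,0],-4,255],[[0.05,0.88,0],-4,255],[[0.05,0.88,0],-4,255]]' >/dev/null;python3 -c "
from h import *
pin()"
python3 -m crank '[[[0.05,0.88,0],-4,255],[[0.05,0.88,0],-4,255],[[0.05,0.88,0],-4,255]]' >/dev/null;python3 -c "
from h import *
pin()"
```

```text
t 16.6 p [458.4 -28.4 184.3] toolx yaw 22.56 zax [ 4.e-04 -1.e-04 -1.e+00] F [-0.1 -0.5  0. ] M [-0.12 -0.34 -0.07] w 11.9 q [ 0.33  0.25 -0.46  1.99  0.14  0.93 -1.38]
pinest [575.1  22.3]
t 16.9 p [471.1 -51.7 184.3] toolx yaw 34.53 zax [-3.e-04 -5.e-04 -1.e+00] F [-2.2 -1.7 -0.8] M [-0.11 -0.08 -0.07] w 11.6 q [ 0.39  0.28 -0.49  1.95  0.16  0.94 -1.14]
pinest [574.8  22.1]
```

Smooth and force-free; continue.

```bash
python3 -m crank '[[[0.05,0.88,0],-4,255],[[0.05,0.88,0],-4,255],[[0.05,0.88,0],-4,255],[[0.05,0.88,0],-4,255]]' >/dev/null;python3 -c "
from h import *
pin()"
python3 -m crank '[[[0.05,0.88,0],-4,255],[[0.05,0.88,0],-4,255],[[0.05,0.88,0],-4,255],[[0.04,0.66,0],-3,255],[[0,0,0],0,255]]' >/dev/null;python3 -c "
from h import *
pin()"
```

```text
t 17.3 p [494.9 -77.8 184.2] toolx yaw 50.48 zax [-0.0014 -0.0013 -1.    ] F [-4.1 -4.7  2.1] M [-0.33  0.34  0.05] w 11.9 q [ 0.46  0.33 -0.52  1.89  0.2   0.97 -0.84]
pinest [574.3  21.6]
t 17.8 p [523.5 -95.5 184.1] toolx yaw 65.39 zax [-0.0017 -0.002  -1.    ] F [-5.6 -6.8  4.7] M [-0.77  0.85  0.31] w 11.9 q [ 0.5   0.39 -0.56  1.82  0.24  1.   -0.59]
pinest [574.6  20.9]
```

```bash
python3 -m crank '[[[-0.12,0,-0.03],0,255],[[0,0,0],0,255]]' >/dev/null;python3 -c "
from h import *
pin()"
python3 -m crank '[[[0,0,0],0,215],[[0,0,0],0,195],[[0,0,0],0,165],[[0,0,0],0,144],[[0,0,0],0,144]]' 10;python3 - <<'E'
from h import *
st()
for n in("top","wrist"):
    p,d=get_image(n);cv2.imwrite(f"pics/{n}11.png",p[...,::-1])
E
```

```text
t 18.0 p [522.9 -95.3 184.4] toolx yaw 65.33 zax [-8.e-04 -1.e-03 -1.e+00] F [-3.6 -6.  -0.1] M [-0.64  0.33  0.02] w 11.6 q [ 0.51  0.39 -0.56  1.82  0.24  1.   -0.59]
pinest [574.2  21.1]
clock: 18.5
position: [0.5234, -0.094, 0.1846]
ee_rot: [2.643, 1.698, 0.0]
force: [-0.2, 0.7, 0.4]
width: 0.418
t 18.5 p [523.4 -94.  184.6] toolx yaw 65.42 zax [ 2.e-04  1.e-04 -1.e+00] F [-0.2  0.7  0.4] M [-0.04 -0.09  0.03] w 38.4 q [ 0.5   0.39 -0.56  1.82  0.24  1.   -0.59]
```

View pics/top11.png

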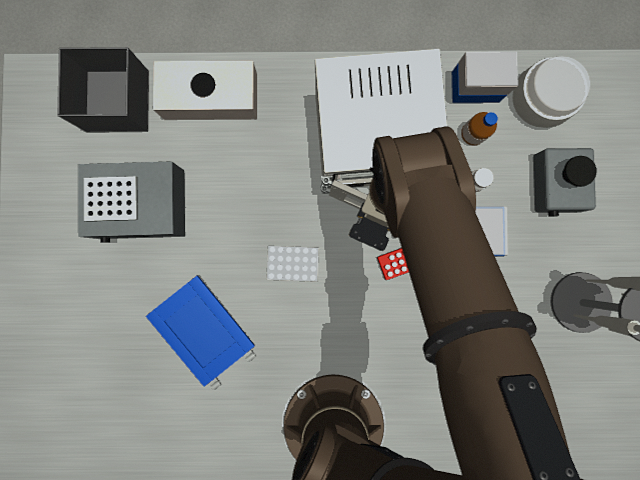

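View pics/wrist11.png

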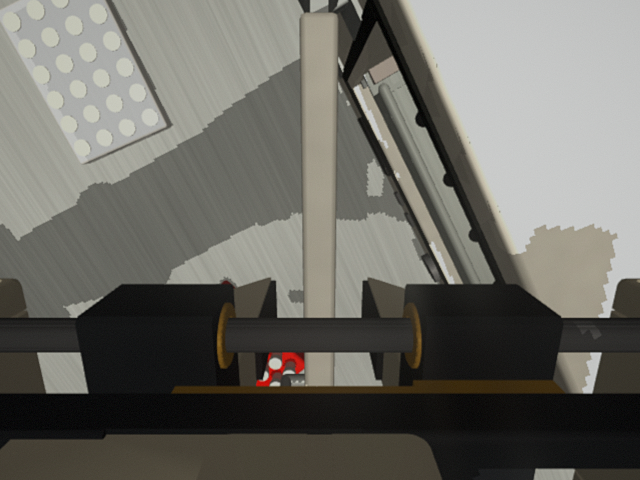

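```bash
python3 -m crank '[[[0,0,-1],0,144],[[0,0,-2],0,144],[[0,0,-3],0,144],[[0,0,-2],0,144],[[0,0,0],0,144]]';python3 -m crank '[[[-1,-1.5,0],0,200],[[-2,-2,0],0,255],[[-1,-1.5,0],0,255],[[0,-0.2,0],0,255],[[0,0,0],0,255]]'; python3 - <<'E'
from h import *
st()
for n in("wrist",):
    p,d=get_image(n);cv2.imwrite(f"pics/{n}12.png",p[...,::-1])
E
```

```text
clock: 19.1
position: [0.525, -0.094, 0.2682]
ee_rot: [2.641, 1.695, 0.007]
force: [-0.5, -0.7, 0.3]
width: 0.435
clock: 19.6
position: [0.4594, -0.1089, 0.2647]
ee_rot: [2.644, 1.697, 0.0]
force: [1.0, -0.7, 0.1]
width: 0.05
t 19.6 p [ 459.4 -108.9  264.7] toolx yaw 65.38 zax [ 4.e-04 -3.e-04 -1.e+00] F [ 1.  -0.7  0.1] M [-0.04 -0.08 -0.01] w 4.6 q [ 0.62  0.21 -0.59  1.84  0.13  1.13 -0.44]
```

View pics/wrist12.png

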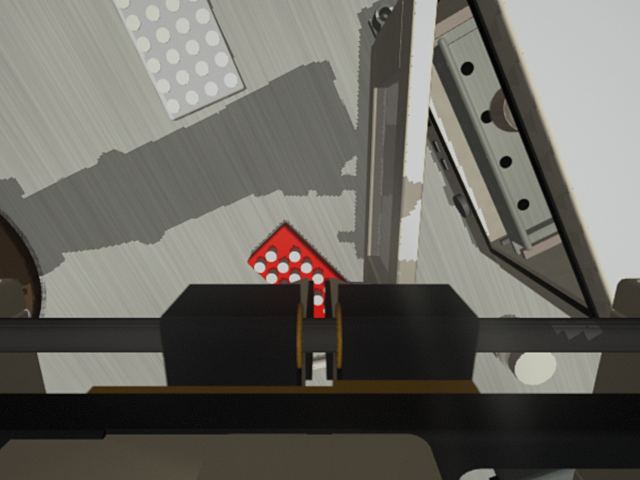

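```bash
python3 -m crank '[[[0,0,2.5],0,255],[[0,0,2.5],0,255],[[0,0,1.5],0,255],[[0,0,0.6],0,255],[[0,0,0],0,255]]';python3 -m crank '[[[0,1,0],0,255],[[0,0.6,0],0,255],[[0,0.4,0],0,255],[[0,0,0],0,255]]'; python3 -c "
from h import *
st()"
```

```text
clock: 20.15
position: [0.4597, -0.1085, 0.1929]
ee_rot: [-2.642, -1.698, 0.001]
force: [0.2, 0.4, -0.5]
width: 0.005
clock: 20.55
position: [0.4785, -0.1176, 0.1939]
ee_rot: [2.644, 1.696, 0.001]
force: [0.4, -0.2, -0.1]
width: 0.01
t 20.55 p [ 478.5 -117.6  193.9] toolx yaw 65.37 zax [ 0.001  0.    -1.   ] F [ 0.4 -0.2 -0.1] M [ 0.01 -0.1  -0.03] w 0.9 q [ 0.59  0.31 -0.57  1.9   0.2   0.99 -0.5 ]
```

```bash
python3 -m crank '[[[-0.07,0.45,0],-1.5,255],[[-0.14,0.87,0],-3,255],[[-0.14,0.87,0],-3,255],[[-0.14,0.87,0],-3,255]]'; python3 -c "
from h import *
st()"
```

```text
clock: 20.95
position: [0.5046, -0.1331, 0.1936]
ee_rot: [2.474, 1.936, -0.0]
force: [-0.8, 0.4, -0.3]
width: 0.005
t 20.95 p [ 504.6 -133.1  193.6] toolx yaw 76.09 zax [-0.e+00 -3.e-04 -1.e+00] F [-0.8  0.4 -0.3] M [-0.02 -0.04  0.03] w 0.5 q [ 0.61  0.37 -0.59  1.83  0.24  1.02 -0.32]
```

```bash
python3 -m crank '[[[-0.14,0.87,0],-3,255],[[-0.14,0.87,0],-3,255],[[-0.1,0.58,0],-2,255],[[-0.05,0.3,0],-1,255],[[-0.05,0.3,0],-1,255]]'; python3 - <<'E'
from h import *
s,R=st()
a=np.radians(4.43); Ri=np.array([[np.cos(a),-np.sin(a),0],[np.sin(a),np.cos(a),0],[0,0,1]])
print('inc frame',np.round((s['position']-[.7144,-.0964,0])@Ri*1000,1))
for n in("top","wrist"):
    p,d=get_image(n);cv2.imwrite(f"pics/{n}13.png",p[...,::-1])
E
```

```text
clock: 21.45
position: [0.5322, -0.1427, 0.1935]
ee_rot: [-2.298, -2.142, 0.0]
force: [0.2, 0.5, 0.2]
width: 0.01
t 21.45 p [ 532.2 -142.7  193.5] toolx yaw 85.96 zax [-3.e-04 -0.e+00 -1.e+00] F [0.2 0.5 0.2] M [ 0.   -0.05 -0.03] w 0.9 q [ 0.62  0.42 -0.62  1.76  0.28  1.05 -0.17]
inc frame [-185.2  -32.1  193.5]
```

View pics/wrist13.png

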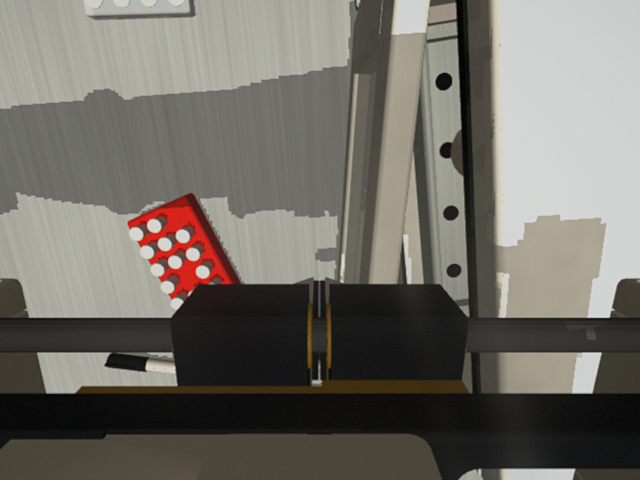

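```bash
python3 -m crank '[[[-0.05,0.5,0],-2,255],[[-0.05,0.5,0],-2,255],[[-0.05,0.5,0],-2,255],[[-0.03,0.3,0],-2,255]]'; python3 - <<'E'
from h import *
s,R=st()
a=np.radians(4.43); Ri=np.array([[np.cos(a),-np.sin(a),0],[np.sin(a),np.cos(a),0],[0,0,1]])
print('inc frame',np.round((s['position']-[.7144,-.0964,0])@Ri*1000,1))
for n in("top","wrist"):
    p,d=get_image(n);cv2.imwrite(f"pics/{n}14.png",p[...,::-1])
E
```

```text
clock: 21.95
position: [0.5508, -0.1448, 0.1935]
ee_rot: [2.141, 2.299, 0.0]
force: [0.5, -0.6, 1.0]
width: 0.002
t 21.95 p [ 550.8 -144.8  193.5] toolx yaw 94.08 zax [ 3.e-04  1.e-04 -1.e+00] F [ 0.5 -0.6  1. ] M [-0.11 -0.01  0.01] w 0.2 q [ 0.62  0.46 -0.64  1.72  0.31  1.07 -0.05]
inc frame [-166.9  -35.7  193.5]
```

View pics/wrist14.png

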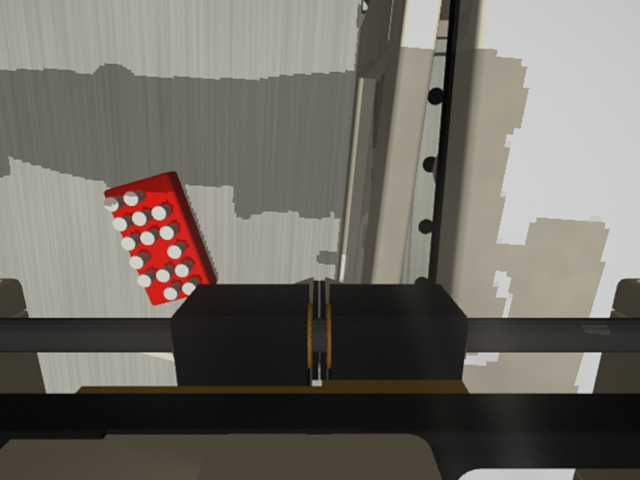

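Door still about 5–8° open, finger pushing on it; continue straight toward the incubator (tool +y) slowly.

```bash
cat >> h.py <<'E'
def inc():
    s,R=st()
    a=np.radians(4.43); Ri=np.array([[np.cos(a),-np.sin(a),0],[np.sin(a),np.cos(a),0],[0,0,1]])
    print('inc frame',np.round((s['position']-[.7144,-.0964,0])@Ri*1000,1))
E
python3 -m crank '[[[0,0.3,0],0,255],[[0,0.3,0],0,255]]'>/dev/null; python3 -c "
from h import *
inc()";python3 -m crank '[[[0,0.2,0],0,255],[[0,0.2,0],0,255]]'>/dev/null; python3 -c "
from h import *
inc()"
```

```text
t 22.25 p [ 556.2 -144.4  193.5] toolx yaw 93.88 zax [-1.e-04 -1.e-04 -1.e+00] F [-0.7 -0.   0.4] M [-0.06 -0.06  0.05] w 0.3 q [ 0.62  0.46 -0.64  1.7   0.31  1.08 -0.05]
inc frame [-161.4  -35.7  193.5]
t 22.45 p [ 560.3 -144.1  193.5] toolx yaw 93.9 zax [ 0.e+00 -1.e-04 -1.e+00] F [-1.2  0.4 -0.8] M [-0.02 -0.06  0.01] w 0.3 q [ 0.61  0.47 -0.64  1.69  0.31  1.08 -0.06]
inc frame [-157.3  -35.6  193.5]
```

```bash
for i in 1 2 3 4; do python3 -m crank '[[[0,0.12,0],0,255],[[0,0.12,0],0,255]]'>/dev/null; python3 -c "
from h import *
inc()"; done; python3 - <<'E'
from h import *
p,d=get_image("wrist");cv2.imwrite(f"pics/wrist15.png",p[...,::-1])
E
```

```text
t 22.65 p [ 562.6 -144.   193.5] toolx yaw 93.9 zax [-1.e-04 -1.e-04 -1.e+00] F [ 0.3 -0.3  0.4] M [-0.11 -0.06 -0.02] w 0.9 q [ 0.61  0.47 -0.64  1.69  0.31  1.08 -0.06]
inc frame [-155.   -35.7  193.5]
t 22.85 p [ 565.  -143.8  193.5] toolx yaw 93.9 zax [-0. -0. -1.] F [ 0.2 -0.5  0.4] M [-0.06 -0.03 -0.01] w 0.5 q [ 0.6   0.48 -0.64  1.68  0.31  1.09 -0.06]
inc frame [-152.6  -35.7  193.5]
t 23.05 p [ 567.4 -143.6  193.5] toolx yaw 93.91 zax [-0.e+00 -1.e-04 -1.e+00] F [ 0.3 -0.1  0.6] M [-0.07  0.   -0.  ] w 0.6 q [ 0.6   0.48 -0.64  1.68  0.31  1.09 -0.06]
inc frame [-150.2  -35.7  193.5]
t 23.25 p [ 567.8 -143.7  193.3] toolx yaw 93.89 zax [-4.2e-03 -6.0e-04 -1.0e+00] F [-12.6  -0.3   8.4] M [-0.17  2.4   0.13] w 0.5 q [ 0.6   0.48 -0.63  1.67  0.32  1.09 -0.06]
inc frame [-149.9  -35.9  193.3]
```

View pics/wrist15.png

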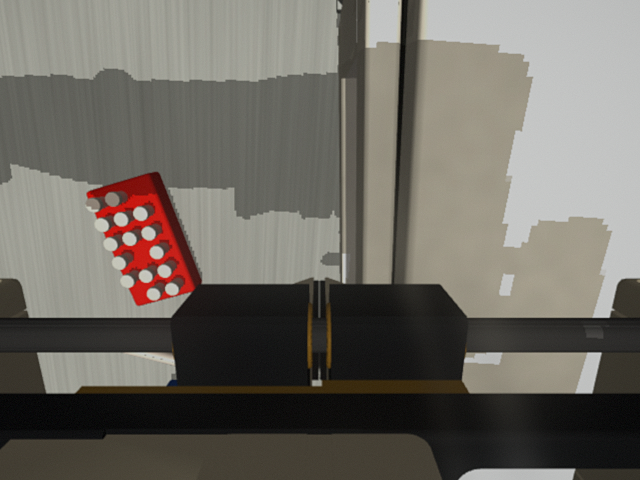

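```bash
python3 -m crank '[[[0,-0.3,0],0,255],[[0,-2,0],0,255],[[0,-4,-1],0,255],[[0,-4,-3],0,255],[[0,-3,-3],0,255]]'>/dev/null; python3 -m crank '[[[0,-4,-3],0,255],[[0,-4,-3],0,255],[[0,-2,0],0,255],[[0,0,0],0,255]]'; python3 - <<'E'
from h import *
st()
P={}
for n in("top","scene","wrist"):
    p,d=get_image(n);cv2.imwrite(f"pics/{n}16.png",p[...,::-1]);np.save(f"pics/{n}16.npy",d)
    if n=="top": cv2.imwrite("pics/z16.png",cv2.resize(p[145:225,300:460,::-1],None,fx=5,fy=5,interpolation=cv2.INTER_CUBIC))
    if n=="scene": cv2.imwrite("pics/zs16.png",cv2.resize(p[235:415,230:430,::-1],None,fx=3.3,fy=3.3,interpolation=cv2.INTER_CUBIC))
c=get_calibration("top");d=np.load("pics/top16.npy")
a=np.radians(4.43); Ri=np.array([[np.cos(a),-np.sin(a),0],[np.sin(a),np.cos(a),0],[0,0,1]])
Q=(cloud(d,c)-np.array([.7144,-.0964,0]))@Ri
for u in range(330,445,12):
    print(u,[np.round(Q[v,u]*1000).astype(int).tolist() for v in range(164,190,2)])
E
```

```text
clock: 24.2
position: [0.3356, -0.16, 0.3245]
ee_rot: [2.145, 2.29, -0.003]
force: [-0.4, 0.3, -0.1]
width: 0.005
t 24.2 p [ 335.6 -160.   324.5] toolx yaw 93.74 zax [ 0.0013 -0.0036 -1.    ] F [-0.4  0.3 -0.1] M [ 0.01 -0.07  0.03] w 0.5 q [ 1.01 -0.03 -0.67  1.92 -0.02  1.25  0.41]
330 [[-104, 116, 231], [-108, 116, 228], [-112, 117, 229], [-116, 117, 230], [-120, 117, 229], [-119, 117, 204], [-121, 116, 188], [-128, 117, 204], [-132, 118, 203], [-133, 117, 184], [-120, 114, 84], [-126, 114, 94], [-131, 115, 94]]
342 [[-106, 92, 229], [-111, 92, 233], [-113, 92, 224], [-118, 93, 229], [-120, 92, 220], [-106, 86, 123], [-129, 93, 220], [-133, 93, 220], [-137, 94, 219], [-136, 92, 191], [-137, 91, 169], [-136, 89, 139], [-302, 157, 1152]]
354 [[-108, 67, 230], [-111, 67, 227], [-116, 68, 230], [-120, 68, 228], [-121, 67, 213], [-126, 68, 218], [-130, 68, 218], [-133, 68, 213], [-136, 68, 204], [-134, 64, 164], [-134, 62, 139], [-134, 60, 110], [-134, 58, 85]]
366 [[-110, 43, 229], [-114, 43, 230], [-118, 44, 231], [-120, 43, 220], [-104, 30, 114], [-127, 43, 214], [-132, 43, 216], [-
[... 801 characters left out ...]
28], [-120, -56, 221], [-122, -59, 206], [-127, -58, 212], [-131, -57, 213], [-136, -56, 215], [-138, -59, 202], [-134, -69, 158], [-136, -73, 138], [-138, -75, 125], [-139, -80, 99], [-139, -86, 73], [-134, -101, 3]]
426 [[-120, -80, 228], [-121, -83, 214], [-113, -100, 147], [-129, -82, 214], [-134, -81, 215], [-138, -81, 213], [-138, -87, 191], [-138, -93, 166], [-142, -93, 162], [-145, -94, 158], [-150, -93, 159], [-154, -93, 159], [-158, -93, 156]]
438 [[-120, -107, 219], [-122, -110, 207], [-126, -109, 209], [-131, -107, 213], [-135, -107, 212], [-138, -109, 205], [-107, -167, -4], [-113, -166, -1], [-118, -165, -1], [-123, -165, -3], [-128, -164, 1], [-133, -163, -1], [-139, -162, 2]]
```

View pics/z16.png

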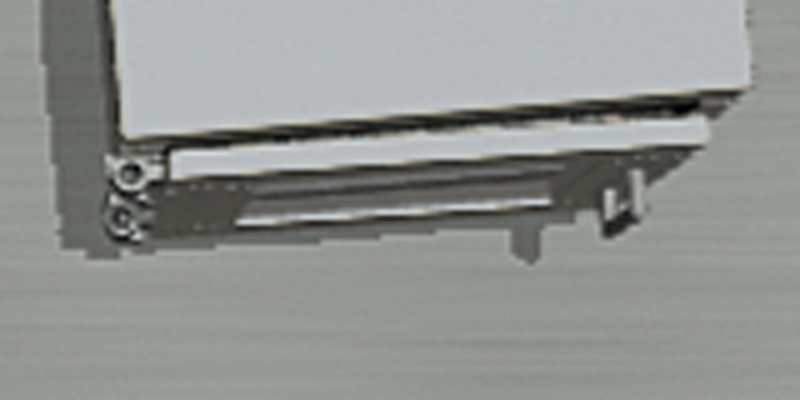

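View pics/zs16.png

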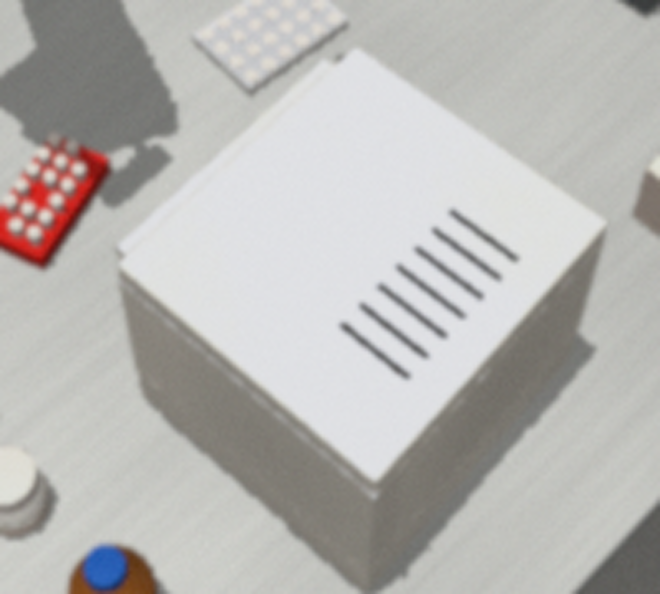

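View pics/wrist16.png

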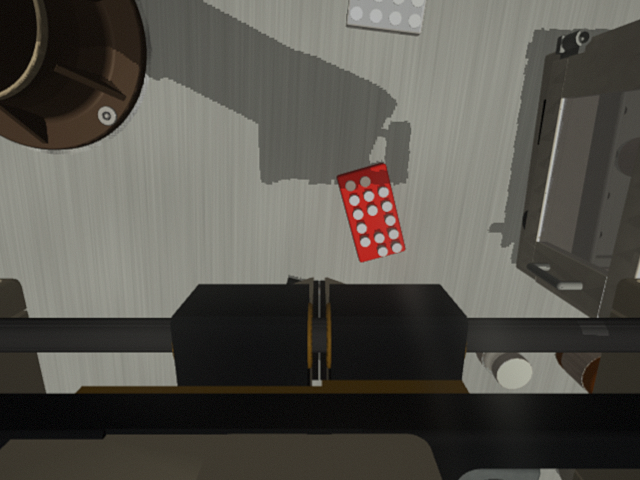

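```bash
python3 - <<'E'
from h import *
a=np.radians(4.43); Ri=np.array([[np.cos(a),-np.sin(a),0],[np.sin(a),np.cos(a),0],[0,0,1]])
c=get_calibration("top");d=np.load("pics/top16.npy")
Q=((cloud(d,c)-np.array([.7144,-.0964,0]))@Ri)*1000
q=Q.reshape(-1,3)
m=(q[:,0]<-128)&(q[:,0]>-136)&(abs(q[:,1])<112)&(q[:,2]>207)&(q[:,2]<226)
t=q[m];print('door top z fit',np.polyfit(t[:,1],t[:,2],1),m.sum())
for lo in range(-110,110,40):
    k=(t[:,1]>=lo)&(t[:,1]<lo+40);print(lo,k.sum(),np.round(t[k].mean(0),1),t[k][:,2].std().round(1))
m=(abs(q[:,1])<125)&(q[:,2]>222)&(q[:,2]<236)&(q[:,0]>-117)&(q[:,0]<-90)
t=q[m];print('inc top z fit',np.polyfit(t[:,1],t[:,2],1))
# front wall below top of incubator (fixed): header 207-225
m=(abs(q[:,1])<112)&(q[:,2]>207)&(q[:,2]<224)&(q[:,0]>-124.5)&(q[:,0]<-117)
t=q[m];print('front x fit',np.polyfit(t[:,1],t[:,0],1),m.sum())
m=(abs(q[:,1])<112)&(q[:,2]>186)&(q[:,2]<208)&(q[:,0]<-130)&(q[:,0]>-145)
t=q[m];print('door outer x fit',np.polyfit(t[:,1],t[:,0],1),m.sum())
m=(q[:,0]<-126)&(q[:,0]>-139)&(q[:,1]>119)&(q[:,1]<137)&(q[:,2]>60)
t=q[m]; print('socket pts',np.sort(t[:,2]).round()[::2])
E
```

```text
door top z fit [1.74374923e-02 2.14705980e+02] 419
-110 74 [-132.   -89.8  213.1] 1.5
-70 68 [-132.1  -50.2  213.7] 1.5
-30 78 [-132.1  -10.   214.4] 1.6
10 74 [-132.1   30.4  215.8] 1.7
50 77 [-132.2   70.6  216.1] 1.9
90 46 [-132.2  101.8  215.9] 2.6
inc top z fit [9.12047114e-04 2.29463260e+02]
front x fit [-8.62955631e-04 -1.20470708e+02] 246
door outer x fit [ 1.16661306e-02 -1.37020183e+02] 180
socket pts [ 66.  67.  69.  71.  72.  73.  78.  80.  82.  83.  84.  86.  87.  89.
  91.  91.  92.  92.  93.  94.  94.  94.  95.  96.  97.  98. 175. 179.
 180. 180. 181. 181. 182. 182. 184. 187. 187. 188. 190. 193. 196. 197.
 199. 199. 201. 201. 201. 202. 202. 202. 203. 203. 204. 204. 205. 205.
 206.]
```

```bash
python3 -m crank '[[[-1.5,4,0],-0.6,255],[[-1.5,4,1],0,255],[[-1.5,4,2],0,255],[[-1,4,3],0,255],[[-0.5,3,3],0,255]]'>/dev/null;  python3 -c "
from h import *
inc()"
```

```text
t 24.85 p [ 534.  -204.3  231.4] toolx yaw 94.52 zax [ 4.e-04  2.e-03 -1.e+00] F [-1.1 -0.6  0.4] M [-0.06 -0.1  -0.01] w 0.2 q [ 0.76  0.43 -0.68  1.66  0.29  1.16  0.08]
inc frame [-188.2  -93.6  231.4]
```

```bash
python3 -m crank '[[[-0.3,0.4,1.8],0,255],[[0,0.8,1.6],0,255],[[0,0.6,0.4],0,255],[[0,0.3,0],0,255],[[0,0,0],0,255]]'>/dev/null;  python3 -c "
from h import *
inc()"
```

```text
t 25.35 p [ 552.6 -205.6  197.2] toolx yaw 94.53 zax [ 1.7e-03 -3.0e-04 -1.0e+00] F [-0.3  0.6  0.5] M [-0.04 -0.07 -0.02] w 0.5 q [ 0.72  0.49 -0.66  1.66  0.33  1.1   0.05]
inc frame [-169.8  -96.3  197.2]
```

```bash
python3 -m crank '[[[0,0.4,0.2],0,255],[[0,0.4,0],0,255],[[0,0.3,0],0,255],[[0,0.2,0],0,255]]'>/dev/null;  python3 -c "
from h import *
inc()"; for i in 1 2 3 4 5; do python3 -m crank '[[[0,0.1,0],0,255],[[0,0.1,0],0,255]]'>/dev/null;  python3 -c "
from h import *
inc()" | sed 's/q.*//'; done
```

```text
t 25.75 p [ 565.  -204.9  194.5] toolx yaw 94.5 zax [ 6.e-04 -3.e-04 -1.e+00] F [-0.1 -0.2 -0.6] M [ 0.04 -0.09 -0.04] w 0.3 q [ 0.7   0.51 -0.65  1.64  0.34  1.11  0.04]
inc frame [-157.4  -96.6  194.5]
t 25.95 p [ 566.6 -204.7  194.2] toolx yaw 94.5 zax [-0.e+00 -1.e-04 -1.e+00] F [ 0.1 -0.5 -0.8] M [-0.02 -0.12 -0.07] w 0.5 
inc frame [-155.7  -96.6  194.2]
t 26.15 p [ 568.6 -204.6  194.1] toolx yaw 94.5 zax [-1.e-04 -1.e-04 -1.e+00] F [ 0.4 -0.   0. ] M [-0.03 -0.15 -0.01] w 0.3 
inc frame [-153.7  -96.6  194.1]
t 26.35 p [ 570.6 -204.4  194.1] toolx yaw 94.5 zax [-0.e+00 -1.e-04 -1.e+00] F [ 0.1  0.  -0.4] M [-0.03 -0.13  0.  ] w 0.7 
inc frame [-151.7  -96.6  194.1]
t 26.55 p [ 572.6 -204.3  194.1] toolx yaw 94.5 zax [-1.e-04 -1.e-04 -1.e+00] F [-0.4 -0.2  1.1] M [ 0.   -0.06 -0.05] w 0.5 
inc frame [-149.7  -96.6  194.1]
t 26.75 p [ 573.4 -204.3  193.9] toolx yaw 94.49 zax [-2.7e-03 -3.0e-04 -1.0e+00] F [-9.2 -0.8  6.3] M [0.03 1.58 0.07] w 0.6 
inc frame [-148.9  -96.6  193.9]
```

```bash
python3 -m crank '[[[0,0.05,0],0,255],[[0,-0.3,0],0,255],[[0,-0.5,0],0,255],[[0,-2,0],0,255],[[0,-4,-1],0,255]]'>/dev/null; python3 -m crank '[[[0,-4,-3],0,255],[[0,-4,-3],0,255],[[0,-4,-3],0,255],[[0,-4,-1],0,255],[[0,0,0],0,255]]'; python3 - <<'E'
from h import *
st()
D=[]
for i in range(4):
    p,d=get_image("top");D.append(d)
cv2.imwrite("pics/top17.png",p[...,::-1])
cv2.imwrite("pics/z17.png",cv2.resize(p[145:225,300:460,::-1],None,fx=5,fy=5,interpolation=cv2.INTER_CUBIC))
a=np.radians(4.43); Ri=np.array([[np.cos(a),-np.sin(a),0],[np.sin(a),np.cos(a),0],[0,0,1]])
c=get_calibration("top")
q=np.concatenate([(((cloud(d,c)-np.array([.7144,-.0964,0]))@Ri)*1000).reshape(-1,3) for d in D])
def fit(n,m,j): t=q[m];print(n,np.polyfit(t[:,1],t[:,j],1),m.sum())
fit('door top z',(q[:,0]<-128)&(q[:,0]>-136)&(abs(q[:,1])<112)&(q[:,2]>207)&(q[:,2]<226),2)
fit('front x',(abs(q[:,1])<112)&(q[:,2]>207)&(q[:,2]<224)&(q[:,0]>-124.5)&(q[:,0]<-117),0)
fit('outer x hi',(abs(q[:,1])<112)&(q[:,2]>190)&(q[:,2]<206)&(q[:,0]<-130)&(q[:,0]>-145),0)
fit('outer x lo',(abs(q[:,1])<80)&(q[:,2]>62)&(q[:,2]<85)&(q[:,0]<-130)&(q[:,0]>-145),0)
E
```

```text
clock: 27.75
position: [0.3442, -0.2231, 0.3057]
ee_rot: [2.136, 2.3, -0.005]
force: [0.4, -0.9, -0.0]
width: 0.005
t 27.75 p [ 344.2 -223.1  305.7] toolx yaw 94.24 zax [ 0.     -0.0045 -1.    ] F [ 0.4 -0.9 -0. ] M [-0.07 -0.12  0.03] w 0.5 q [ 1.13  0.07 -0.71  1.88  0.05  1.21  0.47]
door top z [1.71977594e-02 2.14649762e+02] 1709
front x [-1.52871654e-03 -1.20520604e+02] 1032
outer x hi [ 8.97842557e-03 -1.36720058e+02] 567
outer x lo [ 5.91876488e-03 -1.36653742e+02] 678
```

View pics/z17.png

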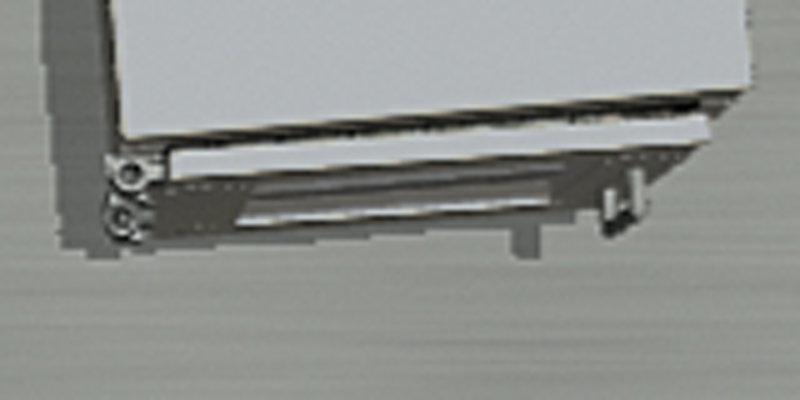

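```bash
python3 - <<'E'
from h import *
a=cv2.imread("pics/top0.png").astype(int);b=cv2.imread("pics/top17.png").astype(int)
v=cv2.addWeighted(a.astype(np.uint8),.5,b.astype(np.uint8),.5,0);cv2.imwrite("pics/diff.png",cv2.convertScaleAbs(abs(a-b).max(2),alpha=2))
E
```

```text
(no output)
```

View pics/diff.png

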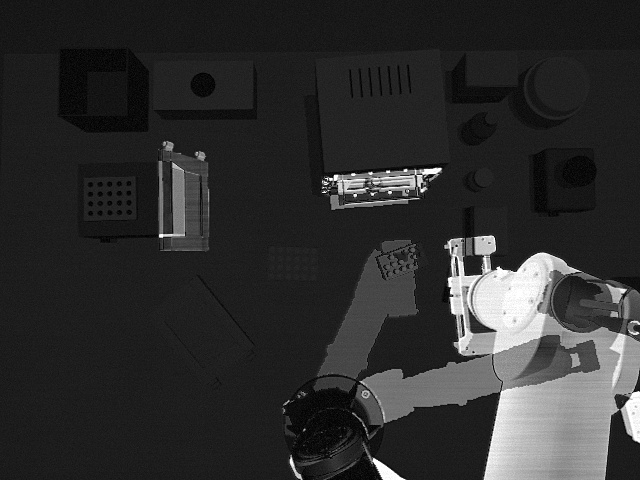

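View pics/top17.png

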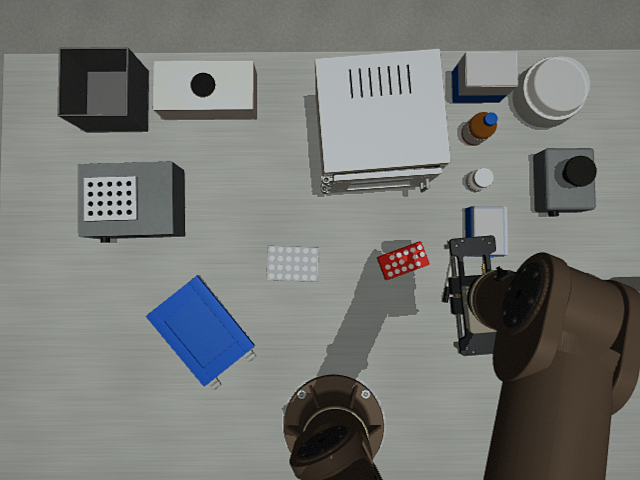

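```bash
python3 - <<'E'
import cv2,numpy as np
for f in("top0","top17"):
    i=cv2.imread(f"pics/{f}.png").astype(int); m=(i[...,2]>i[...,1]*2.5)&(i[...,2]>60)
    m[:, :360]=0; m[:,440:]=0; m[:230]=0; m[290:]=0
    v,u=np.nonzero(m); print(f,m.sum(),u.min(),u.max(),v.min(),v.max(),u.mean(),v.mean())
E
```

```text
top0 727 378 428 242 279 402.22145804676757 260.2310866574966
top17 731 378 428 242 279 402.16552667578657 260.29958960328315
```

The red rack hasn't moved, so I'm handing the job in.

```bash
python3 -c "
from cell import workorder
print(workorder.sign_off())"
```

```text
the job is handed in; nothing more can be done
None
```

The tray is home, and the door is on both hinge pins and swung shut. I handed the job in at about 28 s of the 66 s allowed.

- **Tray:** The tool can only point down, so the gripper's body would have met the incubator front about 3 cm before the tray was home. I therefore picked up the door first and pushed the tray in slowly with its lower socket until it met the back wall. The lip then measured 3 mm behind the front plane. A later wrist view showed the bottle cap still in the tray. I could not see the tray's rack at any point, so I have no direct check that it is still standing.
- **Door on the pins:** I lowered the door at 90° open. Before that, its upper socket touched the incubator front at about 5 N while I was lining up. The top view showed the upper pin centred in its socket, and the lowering stopped at the expected height. The hinge end of the door still measures within 1 mm of the seated height.
- **Shutting:** I swung the door about 60° while holding it, then pushed it closed with shut fingers until it stopped hard at 9 to 13 N. I pushed once mid-door and once near the free edge.
- **Checks that disagreed:** After release the depth fit shows the free edge hanging about 1° low, which the socket play would explain. It also shows the outer face about 0.5° (2 mm) off parallel to the front. I put that down to measurement noise, because the door was against a hard stop both times I pushed it. I did not resolve the difference.
- **Other things on the bench:** The before and after top views match where the arm does not block the view. The red rack is within 0.1 pixel of where it was. The arm and gripper partly hide the tip box and most of the marker in the last picture.

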